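# Unstack the sample containers and send each to its station

### The job

Take the two stacks of sample containers apart and set each container upright in the middle of its own station: the wide round tin on the hotplate's white plate, the square tin on the balance pan, the small round white pot inside the hole of the cork ring standing on the bench, and the small dark case on the floor of the steel tray. Set them down gently without dropping or tipping them, and leave the amber jar and the white mortar bowl where they stand.

Things in the scene. Friction and masses are not known exactly. Their poses are not given: they have to be found in the camera images.
- roundtin_c (a point): Wide round aluminium sample tin with a fixed lid, closed and flat on top: 42 mm tall, body 57 mm across, lid (the top 8 mm) 60 mm across; 100 to 200 g. It lies at the bottom of one of the two stacks, on a 94 x 94 x 12 mm wooden board, with the pot or the case standing on its lid. The point is its centre, 21 mm above its underside, z up along its axis.
- squaretin_c (a point): Square aluminium sample tin with a fixed flat lid: 42 mm tall, body 53 x 53 mm, lid (the top 8 mm) 56 x 56 mm; 100 to 200 g. It lies at the bottom of the other stack, on a like wooden board, with the pot or the case on its lid. The point is its centre, 21 mm above its underside; x and y square to its sides, z up.
- pot_c (a point): Small white plastic round sample pot with a fixed white cap: 56 mm tall, body 37 mm across, cap (the top 14 mm) 40 mm across; 40 to 85 g. It stands on the lid of one of the two tins. The point is its centre, 28 mm above its underside, z up along its axis.
- case_c (a point): Small dark steel box-shaped sample case with a fixed black plastic top: 48 mm (its x) by 34 mm (its y), 40 mm tall; 55 to 110 g. It stands on the lid of the other tin. The point is its centre, 20 mm above its underside, z up.
- hotplate_top (a point): Blue laboratory hotplate (switched off, fixed to the bench), about 150 x 124 mm, with a white square ceramic plate 110 x 110 mm on top and two black knobs on its front. The point is the middle of the plate's upper face, 72 mm above the bench; x points away from its front, z up.
- balance_pan (a point): White laboratory balance (fixed), about 150 x 130 mm, with a display at the front and a round steel pan 92 mm across. The point is the middle of the pan's upper face, 50 mm above the bench; the pan does not give. x points away from its front, z up.
- ring_inside (a point): Brown cork ring lying on the bench (fixed): 90 mm outside, a 56 mm open hole through it, 15 mm tall. The point is the centre of the hole, on the bench surface; what is put in the hole stands on the bench. z up.
- tray_floor (a point): Shallow open steel tray (fixed): 140 (x) x 150 (y) mm outside, walls 4 mm thick and 14 mm tall, floor 4 mm thick. The point is the middle of its inner floor, 4 mm above the bench, z up.
- amberjar_c (a point): Bystander: short amber glass jar with a white cap, 44 mm across, 68 mm tall, loose among the stations; leave it where it stands. The point is its centre, 34 mm above the bench, z up.
- mortar_c (a point): Bystander: small white porcelain mortar bowl, 64 mm across the rim, 42 mm tall, loose among the stations; leave it where it stands. The point is 21 mm above the bench on its axis, z up.
Not all that is in view belongs to the job. Leave any pink or purple look-alike of the part that bears hotplate_top alone.

How it is judged:
By the outcome, as a careful person would: the job done as asked, in the order asked, and still so for the second after the job is handed in, with the robot touching nothing.
It also fails if it takes over 115 s, if anything falls off the work surface, if the arm or the gripper's body presses on something with over 40 N, if the wrist force passes 120 N, or if a joint passes its speed limit or range.

### The arm

A 7-joint arm with a two-finger parallel gripper is mounted at the origin on the work surface. World frame = base frame: x ahead of the robot, y to its left, z up, the work surface at z = 0. Lengths are in m, angles in rad, forces in N, time in s.
With the tool pointing down it reaches from about 0.425 to 0.875 m from the base axis. Payload 4.7 kg.
Tool frame: the origin (TCP) lies midway between the tips of the shut fingers; the grasp point (between the pads) lies 19 mm behind it; x points along the fingers, y is the direction in which the jaws open and shut, and the axes are right-handed (so a half turn about x gives the same grasp; the last joint's range is limited). The gripper opens to 87 mm and grips with 3 to 60 N. Pads are 19 mm wide; open, the fingers measure 117 mm over their backs; the gripper's body (75 mm by 190 mm) begins 51 mm behind the grasp point.
Start: joints at [1.282, 0.321, -0.07, 1.45, 0.023, 1.371, -0.057], TCP at [0.194, -0.62, 0.223] pointing down, gripper open.
Joint ranges: [-2.86, 2.86], [-0.3, 2.09], [-1.38, 1.24], [0.06, 2.45], [-1.56, 4.7], [0.09, 2.05], [-2.69, 2.69]. Speed limits (rad/s): [2.57, 2.57, 3.14, 3.14, 3.14, 3.14, 3.14].

### API

Orientations are given as a 3x3 rotation matrix whose columns are the frame's x, y, z axes.
In Python, from station import bot gives the robot as it stands.
- The arm moves only by the tool servo_tool, never from a script. Its argument "moves" is a list of rows, each an object with "offset": the shift along the tool's x, y, z in m, a list of three; "angular": the turn, a rotation vector about the tool's x, y, z in rad, a list of three. A call has exactly 10 rows; each row is the pose to reach, as a shift and turn from the pose measured when the call began, along the tool's axes at that moment; what a row does not reach only later rows make up. A row lasts 1/12 s, in which the tool goes at most 41.7 mm and 7.16 degrees, less where a joint would pass 70% of its speed; a pose out of reach is approached as far as the arm can. A call with a gripper value outside its range is refused whole. "claw" is the opening in per cent of the stroke, from 0 (shut) to 100 (fully open), set as the call begins (left out, the last holds). The fingers move at their own pace and stop on an object; "newtons" is the grip in N (left out, the last holds). Time passes only in rows, so rows that repeat a pose let the fingers close, or fill a call up. It gives the time, the measured TCP pose, the force and the opening at its end, in the units of the state.
- bot.state(): the state, without advancing time (a new reading comes with each control period).
- bot.snapshot(name): name is "side" or "top"; returns the picture (384x512x3 uint8, blue, green, red); there is no depth.
- bot.camera_model(name): a dict with "mtx" (3x3 intrinsics, pixels), "pose" (4x4, takes a point from camera to world coordinates). Camera axes: x right, y down, z forward; pixel columns grow to the right and rows downward; lengths in m; the calibration is good to about 2 mm. A picture is of the moment at which its call begins. camera_model takes no time and is no camera call.
- bot.finish_job(): hands the job in, once; it reports no verdict.
Trained networks look in the newest picture that a camera, given by its name, has taken for a name from the list of things; names that differ only in an ending like _2 or _b are one class to them, and where a whole thing is asked for, a point or a joint stands for the part that bears it (a point fixed in the world has none). Each returns a list of dicts, best first, with "score" (0 to 1); they miss things now and then, are a little off and sometimes report something else, mostly with a low value. They report only what shows in the picture. A call takes as long as a camera call. They do not tell look-alikes from the thing itself.
- bot.outline_of(camera, target): "mask" (384x512 bool, what is visible of it).
- bot.landmark_of(camera, target): "point" ([x, y, z] in m, in the coordinates of the camera as it stood for that picture, good to about 4 mm: a listed point, or the origin of a listed thing).
The state is a dict: "t": time; "qpos": joint angles; "joint_vel": joint speeds; "effort": joint torques, N m; "position": TCP position; "orientation": TCP orientation; "contact_force": force on the tool from outside, world axes, zero at the start; "torque": the same for the moment, N m; "finger_gap": finger opening in m.
Only numpy, scipy, OpenCV 4.12 (cv2) and the standard library are available. Lean on these libraries where they do the work, as an engineer would, in place of code of your own. Each camera call takes 0.05 s, during which the arm holds its last target.

## Working session

There is one attempt and no reset: what is moved stays moved. The work goes in short steps, Python scripts to look and compute and a tool call to move; the robot and the scene stay as the last step left them, time stands still between calls to the robot, and variables do not carry over. Pictures are saved under pics/ and viewed, and the job is handed in when it is done.

Besides the shell and the picture viewer there is one more tool, called after "Request:" as a command line: name --argument value ..., lists and objects as JSON in quotes. servo_tool: Moves the arm, as the interface text tells. Its arguments: {"type":"object","properties":{"moves":{"type":"array"},"claw":{"type":"number"},"newtons":{"type":"number"}},"required":["moves"]}

```bash
ls; mkdir -p pics; cat > h.py <<'E'
from station import bot
import numpy as np, cv2
def snap(c,n):
    im=bot.snapshot(c); cv2.imwrite(f'pics/{n}.png',im); return im
def w(c,p):
    T=np.array(bot.camera_model(c)['pose']); return (T@np.r_[p,1])[:3]
def proj(c,P):
    m=bot.camera_model(c);T=np.linalg.inv(np.array(m['pose']));q=(T@np.r_[P,1])[:3];u=np.array(m['mtx'])@q;return u[:2]/u[2]
def ray(c,uv,z):
    m=bot.camera_model(c);T=np.array(m['pose']);d=T[:3,:3]@np.linalg.solve(np.array(m['mtx']),[uv[0],uv[1],1]);o=T[:3,3];return o+d*(z-o[2])/d[2]
E
python3 - <<'E'
from h import *
s=bot.state();print(s)
for c in('side','top'):
    snap(c,c+'0');print(bot.camera_model(c))
    for t in 'roundtin_c squaretin_c pot_c case_c hotplate_top balance_pan ring_inside tray_floor amberjar_c mortar_c'.split():
        for r in bot.landmark_of(c,t)[:3]:
            P=w(c,r['point']);print(c,t,round(r['score'],2),P.round(4),proj(c,P).round())
print(bot.state()['t'])
E
```

```text
pics
{'t': 0.0, 'qpos': array([ 1.28213786,  0.32186045, -0.07010283,  1.4516529 ,  0.02261025,
        1.37078167, -0.0569019 ]), 'joint_vel': array([ 9.39839930e-04,  2.41181397e-04,  4.34489486e-04, -7.92729381e-04,
       -7.33431972e-04,  1.10541381e-03,  5.44630590e-06]), 'effort': array([-2.76991696e-04, -4.91295326e+01, -4.04038550e-01, -3.12532139e+01,
       -6.40063081e-02,  4.35277924e-02,  1.67556700e-04]), 'position': array([ 0.19359936, -0.61993363,  0.22144842]), 'orientation': array([[-6.65915061e-04,  2.98198954e-01, -9.54503505e-01],
       [ 1.79533152e-03, -9.54501821e-01, -2.98199681e-01],
       [-9.99998167e-01, -1.91222589e-03,  1.00251156e-04]]), 'contact_force': array([-0.08563832,  0.11922794, -0.01801205]), 'torque': array([-0.049101  ,  0.03227141, -0.03656794]), 'finger_gap': 0.08707465746857687}
{'mtx': array([[450.2631219 ,   0.        , 250.85424172],
       [  0.        , 450.2631219 , 186.91398596],
       [  0.        ,   0.        ,   1.        ]]), 'pose': array([[-0.97263662, -0.15295182,  0.17488211,  0.23832779],
       [-0.23219876,  0.66541
[... 1237 characters left out ...]
6  0.0341] [295. 202.]
top pot_c 0.6 [ 0.4453 -0.117   0.0816] [293. 201.]
top case_c 0.66 [ 0.5256 -0.4265  0.0781] [407. 158.]
top hotplate_top 0.79 [0.2465 0.3119 0.0711] [130. 300.]
top hotplate_top 0.77 [0.6481 0.1577 0.0752] [179. 138.]
top hotplate_top 0.75 [ 0.2797 -0.2262  0.0701] [345. 261.]
top balance_pan 0.72 [0.5082 0.4015 0.0497] [ 92. 202.]
top ring_inside 0.56 [ 0.661  -0.1655  0.002 ] [298. 130.]
top tray_floor 0.88 [0.4434 0.0984 0.0059] [211. 216.]
top amberjar_c 0.86 [ 0.545  -0.0105  0.0373] [247. 172.]
top amberjar_c 0.3 [ 0.5179 -0.4277  0.0371] [403. 165.]
top mortar_c 0.77 [0.5106 0.277  0.0226] [142. 198.]
top mortar_c 0.75 [ 0.5435 -0.011   0.0353] [248. 173.]
1.1
```

```bash
python3 - <<'E'
import cv2
for c in('side','top'):
    im=cv2.imread(f'pics/{c}0.png');cv2.imwrite(f'pics/{c}0b.png',cv2.resize(im,(800,600),interpolation=cv2.INTER_CUBIC))
a=cv2.imread('pics/side0.png');b=cv2.imread('pics/top0.png')
cr=lambda im,x,y:cv2.resize(im[y-45:y+45,x-60:x+60],(400,300),interpolation=cv2.INTER_CUBIC)
import numpy as np
cv2.imwrite('pics/crops0.png',np.vstack([np.hstack([cr(a,264,115),cr(a,266,165)]),np.hstack([cr(b,403,164),cr(b,295,202)])]))
E
```

```text
(no output)
```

View pics/side0b.png

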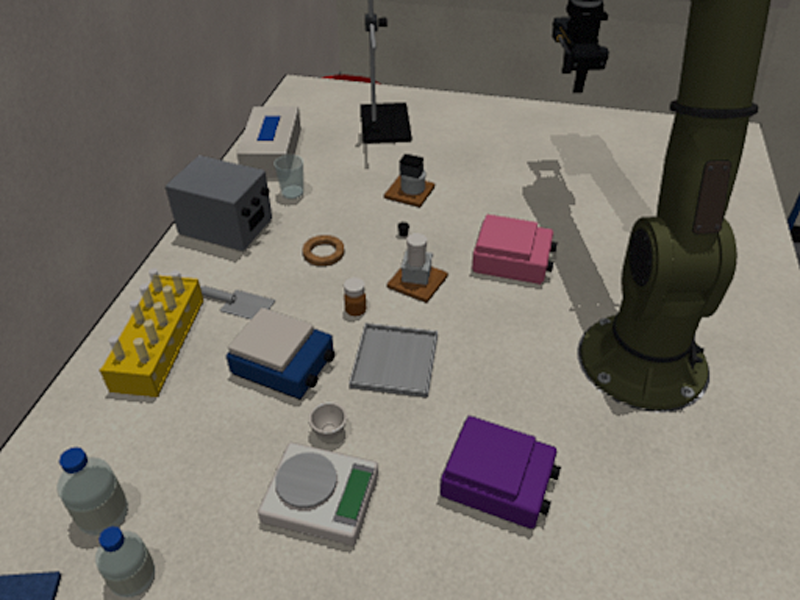

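View pics/top0b.png

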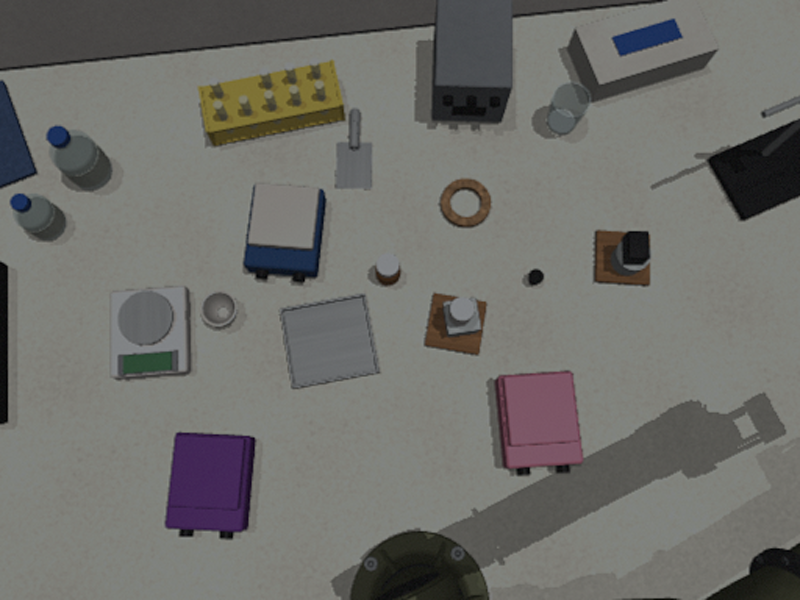

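View pics/crops0.png

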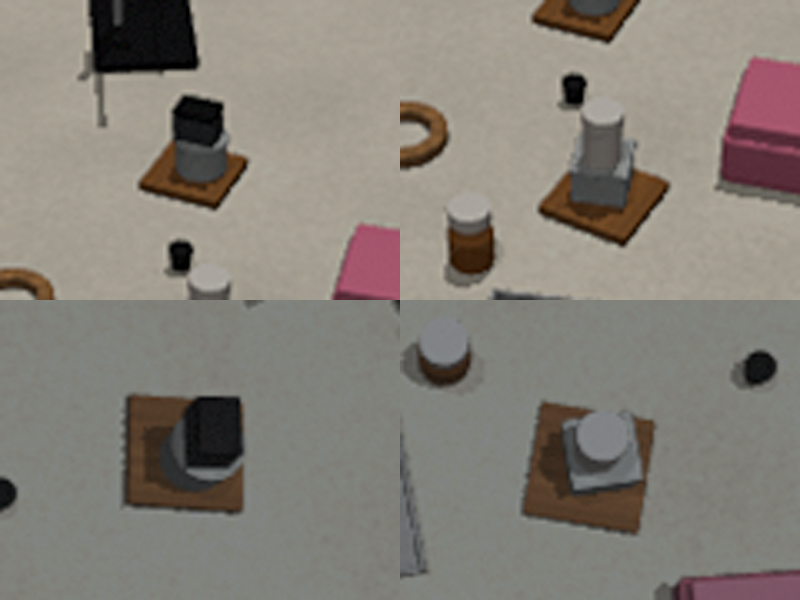

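```bash
cat >> h.py <<'E'
from scipy.optimize import minimize
def box(dx,dy,z0,z1,n=None):
    return np.array([[sx*dx/2,sy*dy/2,z] for sx in(-1,1) for sy in(-1,1) for z in(z0,z1)])
def cyl(d,z0,z1):
    a=np.linspace(0,2*np.pi,48,endpoint=False);return np.array([[d/2*np.cos(t),d/2*np.sin(t),z] for t in a for z in(z0,z1)])
def sil(c,parts,p,S=4):
    m=bot.camera_model(c);T=np.linalg.inv(np.array(m['pose']));K=np.array(m['mtx'])
    img=np.zeros((384*S,512*S),np.uint8)
    for V in parts:
        ct,st=np.cos(p[2]),np.sin(p[2]);W=V@np.array([[ct,st,0],[-st,ct,0],[0,0,1]])+[p[0],p[1],0]
        q=W@T[:3,:3].T+T[:3,3];u=q@K.T;u=u[:,:2]/u[:,2:]
        h=cv2.convexHull(((u+.5)*S*16).astype(np.int32));cv2.fillConvexPoly(img,h,255,cv2.LINE_8,4)
    return cv2.resize(img,(512,384),interpolation=cv2.INTER_AREA)/255.
def fit(masks,parts,p0,yaw=False,yaws=(0,)):
    best=None
    for y0 in yaws:
        def f(v):
            p=[v[0]/100,v[1]/100,v[2]*.1 if yaw else 0];s=0
            for c,M in masks.items():
                A=sil(c,parts,p);s+=1-np.minimum(A,M).sum()/np.maximum(A,M).sum()
            return s/len(masks)
        s0=np.array([p0[0]*100,p0[1]*100]+([y0*10] if yaw else []))
        sim=np.vstack([s0]+[s0+d for d in np.eye(len(s0))*([.6,.6,2.][:len(s0)])])
        r=minimize(f,s0,method='Nelder-Mead',options=dict(initial_simplex=sim,maxiter=120,xatol=.01,fatol=1e-4))
        if best is None or r.fun<best.fun:best=r
    return best.x*([.01,.01,.1][:len(best.x)]),best.fun
def mask(c,t,near=None):
    rs=bot.outline_of(c,t)
    if near is not None:
        u=proj(c,near)
        rs=sorted([r for r in rs if r['mask'].any()],key=lambda r:np.hypot(*(np.argwhere(r['mask'])[:,::-1].mean(0)-u)))
    return rs[0]['mask'].astype(float) if rs else None
E
python3 - <<'E'
from h import *
snap('side','s1');snap('top','t1')
Y=[0,.4,.8,1.2,1.6,2.0,2.4,2.8];Q=[-.5,-.25,0,.25,.5]
J={'case_c':([box(.048,.034,.054,.094)],(.524,-.428,.075),True,Y),
'pot_c':([cyl(.037,.054,.11),cyl(.04,.096,.11)],(.448,-.12,.08),False,[0]),
'ring_inside':([cyl(.09,0,.015)],(.662,-.164,.0),False,[0]),
'tray_floor':([box(.14,.15,0,.018)],(.441,.10,.01),True,Q),
'balance_pan':([box(.15,.13,0,.045)],(.509,.401,.05),True,Q),
'hotplate_top':([box(.11,.11,.06,.072),box(.15,.124,0,.06)],(.65,.156,.04),True,Q),
'amberjar_c':([cyl(.044,0,.068)],(.545,-.01,.035),False,[0]),
'mortar_c':([cyl(.064,.03,.042),cyl(.04,0,.04)],(.51,.278,.02),False,[0])}
import pickle
MM={}
for t,(pt,p0,yw,ys) in J.items():
    M={}
    for c in('side','top'):
        m=mask(c,t,p0)
        if m is not None:M[c]=m
    MM[t]=M
    for sel in (['side','top'],['side'],['top']):
        m={k:v for k,v in M.items() if k in sel}
        if len(m)<len(sel):continue
        x,f=fit(m,pt,p0,yw,ys if len(sel)==2 else ys);print(t,sel,x.round(4),round(f,3))
pickle.dump(MM,open('m.pkl','wb'))
for t in('roundtin_c','squaretin_c'):
    for c in('side','top'):print(t,c,[(round(r['score'],2),int(r['mask'].sum())) for r in bot.outline_of(c,t)[:3]])
E
```

```text
case_c ['side', 'top'] [ 0.5255 -0.4243  3.0267] 0.153
case_c ['side'] [ 0.5257 -0.4238  2.3574] 0.154
case_c ['top'] [ 0.5247 -0.4253 -0.1897] 0.129
pot_c ['side', 'top'] [ 0.4489 -0.1193] 0.108
pot_c ['side'] [ 0.4495 -0.1219] 0.114
pot_c ['top'] [ 0.4483 -0.1191] 0.086
ring_inside ['side', 'top'] [ 0.6609 -0.1643] 0.266
ring_inside ['side'] [ 0.6629 -0.1654] 0.222
ring_inside ['top'] [ 0.6607 -0.1637] 0.292
tray_floor ['side', 'top'] [0.4403 0.1019 0.0705] 0.046
tray_floor ['side'] [0.4411 0.1016 0.0817] 0.053
tray_floor ['top'] [0.4402 0.1019 0.0687] 0.036
balance_pan ['side', 'top'] [ 0.4848  0.3975 -0.028 ] 0.112
balance_pan ['side'] [ 0.4879  0.3966 -0.0211] 0.133
balance_pan ['top'] [ 0.4837  0.3984 -0.0289] 0.087
hotplate_top ['side', 'top'] [ 0.6374  0.1566 -0.1858] 0.09
hotplate_top ['side'] [ 0.638   0.1509 -0.1943] 0.109
hotplate_top ['top'] [ 0.6362  0.1581 -0.1919] 0.058
amberjar_c ['side', 'top'] [ 0.5479 -0.0144] 0.538
amberjar_c ['side'] [ 0.5479 -0.0144] 0.076
amberjar_c ['top'] [ 0.545 -0.01 ] 1.0
mortar_c ['side', 'top'] [0.5103 0.2813] 0.541
mortar_c ['side'] [0.51  0.278] 1.0
mortar_c ['top'] [0.5103 0.2813] 0.082
roundtin_c side []
roundtin_c top [(0.75, 182)]
squaretin_c side [(0.68, 281)]
squaretin_c top [(0.85, 317), (0.31, 195), (0.27, 251)]
```

```bash
cat > ov.py <<'E'
from h import *
def ov(c,name,crops,draws,K=6,out='o'):
    im=cv2.imread(f'pics/{name}.png');big=[]
    for (P,hw,hh) in crops:
        u=proj(c,P).astype(int);x0,y0=u[0]-hw,u[1]-hh
        k=K;cr=cv2.resize(im[y0:y0+2*hh,x0:x0+2*hw],None,fx=k,fy=k,interpolation=cv2.INTER_CUBIC)
        cr=cv2.convertScaleAbs(cr,alpha=1.6,beta=20)
        for pts,col in draws:
            q=np.array([(proj(c,p)+.5-[x0,y0])*k for p in pts]).astype(int);cv2.polylines(cr,[q],True,col,1)
        big.append(cr)
    return np.hstack(big)
def sq(x,y,yaw,dx,dy,z):
    R=np.array([[np.cos(yaw),-np.sin(yaw)],[np.sin(yaw),np.cos(yaw)]])
    return [np.r_[R@[a*dx/2,b*dy/2]+[x,y],z] for a,b in((1,1),(1,-1),(-1,-1),(-1,1))]
def ci(x,y,d,z):return [np.array([x+d/2*np.cos(t),y+d/2*np.sin(t),z]) for t in np.linspace(0,6.283,40)]
E
python3 - <<'E'
from ov import *
D=[(sq(.5255,-.4245,-.12,.048,.034,.094),(0,0,255)),(ci(.522,-.426,.06,.054),(0,255,0)),(ci(.449,-.120,.04,.11),(0,0,255)),(sq(.449,-.125,0,.056,.056,.054),(0,255,0)),
(ci(.661,-.164,.056,.015),(0,0,255)),(ci(.509,.401,.092,.05),(0,0,255)),(sq(.650,.156,-.15,.11,.11,.072),(0,0,255))]
for c,n in(('top','t1'),('side','s1')):
    A=ov(c,n,[((.525,-.425,.07),33,25),((.449,-.12,.07),33,25)],D,6)
    B=ov(c,n,[((.661,-.164,0),33,37),((.509,.401,.05),33,37),((.65,.156,.07),33,37)],D,4)
    cv2.imwrite(f'pics/ov{n}.png',np.vstack([A,B]));print(A.shape,B.shape)
E
```

```text
(300, 792, 3) (296, 792, 3)
(300, 792, 3) (296, 792, 3)
```

View pics/ovt1.png

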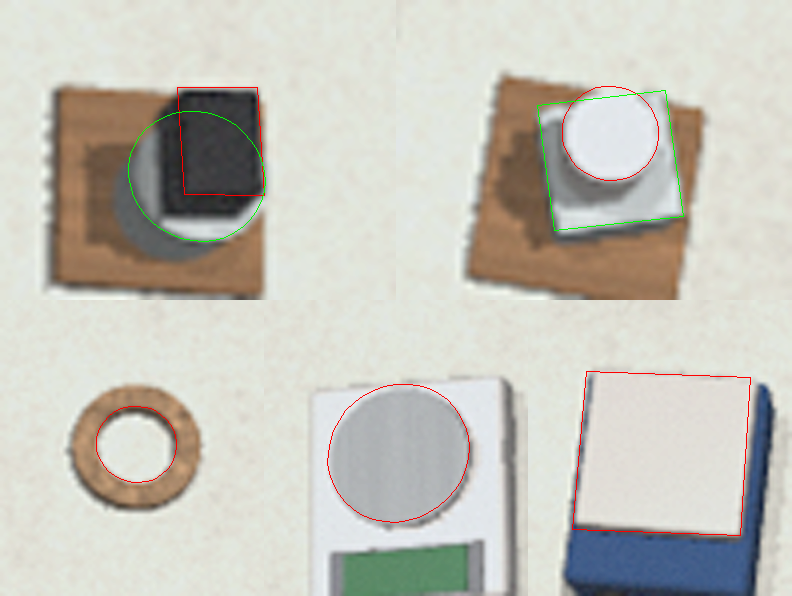

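View pics/ovs1.png

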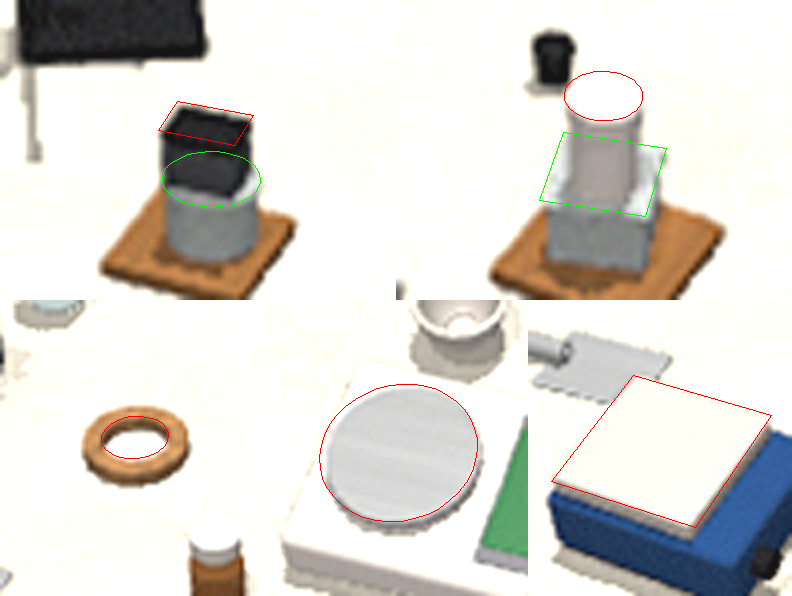

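```bash
python3 - <<'E'
from ov import *
rows=[]
for c,n in(('top','t1'),('side','s1')):
    im=cv2.imread(f'pics/{n}.png');u=proj(c,(.525,-.425,.07)).astype(int)
    cr=im[u[1]-14:u[1]+14,u[0]-14:u[0]+14]
    cr=cv2.resize(cr,None,fx=14,fy=14,interpolation=cv2.INTER_CUBIC)
    rows.append(np.clip((cr/70.)**.8*255,0,255).astype(np.uint8));print(u)
cv2.imwrite('pics/case.png',np.hstack(rows))
E
```

```text
[405 158]
[262 106]
```

View pics/case.png

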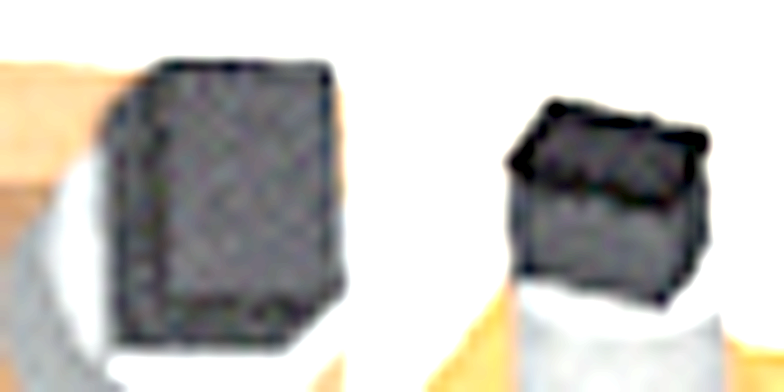

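```bash
python3 - <<'E'
from ov import *
for c,u,cs in(('top',(405,158),[(158,65),(330,64),(342,288),(165,298)]),('side',(262,106),[(160,105),(311,140),(278,200),(120,165)])):
    W=np.array([ray(c,(np.array(p)+.5)/14-.5+np.array(u)-14,.094) for p in cs])[:,:2]
    print(c,W.round(4).tolist(),W.mean(0).round(4))
    for i in range(4):
        d=W[(i+1)%4]-W[i];print(np.hypot(*d).round(4),np.degrees(np.arctan2(d[1],d[0])).round(1))
E
```

```text
top [[0.5482, -0.4117], [0.5448, -0.4432], [0.5023, -0.4372], [0.5041, -0.4048]] [ 0.5249 -0.4242]
0.0316 -96.2
0.0429 172.0
0.0325 86.8
0.0447 -8.9
side [[0.5418, -0.4341], [0.5006, -0.4264], [0.5031, -0.3974], [0.5455, -0.4043]] [ 0.5227 -0.4155]
0.0419 169.5
0.0291 85.1
0.043 -9.3
0.03 -97.1
```

```bash
cat >> h.py <<'E'
from scipy.spatial.transform import Rotation as Ro
def plan(P,yaw):
    s=bot.state();R=np.array(s['orientation']);p=np.array(s['position'])
    a=[]
    for y in(yaw,yaw+np.pi):
        c,n=np.cos(y),np.sin(y);Rt=np.array([[0,c,n],[0,n,-c],[-1,0,0]],float)
        a.append(Ro.from_matrix(R.T@Rt).as_rotvec())
    a.sort(key=np.linalg.norm)
    print('off',(R.T@(np.array(P)-p)).round(4).tolist(),'rv',a[0].round(4).tolist(),'alt',a[1].round(3).tolist(),'pos',p.round(4).tolist(),'gap',round(s['finger_gap'],4),'F',s['contact_force'].round(2),'t',round(s['t'],2))
E
python3 - <<'E'
from h import *
for c,u in(('top',(493,106)),('side',(246,78)),('side',(238,76)),('top',(475,103)),('top',(510,62)),('top',(417,118)),('side',(234,105)),('top',(308,70)),('top',(343,178)),('side',(258,148))):
    print(c,u,ray(c,u,0).round(3))
plan((.5247,-.4255,.17),np.radians(82.5))
E
```

```text
top (493, 106) [ 0.671 -0.726  0.   ]
side (246, 78) [ 0.665 -0.73   0.   ]
side (238, 76) [ 0.702 -0.739  0.   ]
top (475, 103) [ 0.685 -0.678  0.   ]
top (510, 62) [ 0.799 -0.806  0.   ]
top (417, 118) [ 0.659 -0.505  0.   ]
side (234, 105) [ 0.66  -0.517  0.   ]
top (308, 70) [ 0.841 -0.22   0.   ]
top (343, 178) [ 0.51 -0.27  0.  ]
side (258, 148) [ 0.509 -0.273  0.   ]
off [0.0526, -0.0874, -0.374] rv [0.4337, 0.0, -0.0001] alt [-2.708, 0.0, 0.0] pos [0.1938, -0.6205, 0.2226] gap 0.087 F [-0.12  0.73  0.37] t 2.2
```

Request:
servo_tool --claw 100 --newtons 25 --moves '[{"offset": [0.003,-0.005,-0.02],"angular": [0.03,0,0]},{"offset": [0.008,-0.013,-0.055],"angular": [0.08,0,0]},{"offset": [0.013,-0.021,-0.09],"angular": [0.13,0,0]},{"offset": [0.018,-0.03,-0.13],"angular": [0.18,0,0]},{"offset": [0.024,-0.04,-0.17],"angular": [0.23,0,0]},{"offset": [0.03,-0.049,-0.21],"angular": [0.28,0,0]},{"offset": [0.035,-0.058,-0.25],"angular": [0.33,0,0]},{"offset": [0.04,-0.067,-0.285],"angular": [0.37,0,0]},{"offset": [0.045,-0.075,-0.32],"angular": [0.41,0,0]},{"offset": [0.0526,-0.0874,-0.35],"angular": [0.434,0,0]}]'

```text
t: 3.03
position: [0.5045, -0.4316, 0.1703]
orientation: [[0.002, -0.132, -0.991], [-0.001, -0.991, 0.132], [-1.0, 0.001, -0.002]]
contact_force: [0.2, -0.2, 0.1]
finger_gap: 0.0868
```

```bash
python3 - <<'E'
from h import *
plan((.5247,-.4255,.115),np.radians(82.5))
E
```

```text
off [0.0553, -0.0087, -0.0192] rv [-0.0013, -0.0019, -0.0007] alt [3.14, -0.001, 0.003] pos [0.5045, -0.4316, 0.1703] gap 0.0868 F [ 0.16 -0.19  0.14] t 3.03
```

Request:
servo_tool --moves '[{"offset": [0.003,-0.003,-0.007],"angular": [-0.001,-0.002,0]},{"offset": [0.01,-0.006,-0.013],"angular": [-0.001,-0.002,0]},{"offset": [0.02,-0.0087,-0.0192],"angular": [-0.001,-0.002,0]},{"offset": [0.035,-0.0087,-0.0192],"angular": [-0.001,-0.002,0]},{"offset": [0.05,-0.0087,-0.0192],"angular": [-0.001,-0.002,0]},{"offset": [0.065,-0.0087,-0.0192],"angular": [-0.001,-0.002,0]},{"offset": [0.078,-0.0087,-0.0192],"angular": [-0.001,-0.002,0]},{"offset": [0.088,-0.0087,-0.0192],"angular": [-0.001,-0.002,0]},{"offset": [0.094,-0.0087,-0.0192],"angular": [-0.001,-0.002,0]},{"offset": [0.097,-0.0087,-0.0192],"angular": [-0.001,-0.002,0]}]'

```text
t: 3.87
position: [0.5238, -0.426, 0.072]
orientation: [[-0.002, -0.132, -0.991], [0.0, -0.991, 0.132], [-1.0, 0.0, 0.002]]
contact_force: [-0.4, -0.2, 0.5]
finger_gap: 0.0871
```

```bash
python3 - <<'E'
from ov import *
plan((.5247,-.4255,.073),np.radians(82.5))
r=[]
for c in('top','side'):
    snap(c,c+'2');r.append(ov(c,c+'2',[((.525,-.425,.09),40,36)],[],10)[:560,:400] if 0 else ov(c,c+'2',[((.525,-.425,.1),33,36)],[],6))
cv2.imwrite('pics/g2.png',np.hstack(r))
E
```

```text
off [-0.001, -0.0006, -0.0008] rv [-0.0013, 0.0016, -0.0002] alt [3.14, -0.0, -0.002] pos [0.5238, -0.426, 0.072] gap 0.0871 F [-0.43 -0.24  0.51] t 3.87
```

View pics/g2.png

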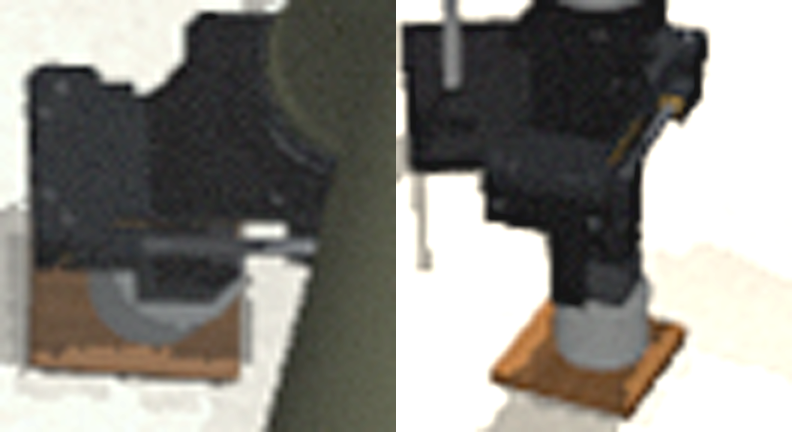

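Request:
servo_tool --claw 0 --newtons 20 --moves '[{"offset": [0,0,0],"angular": [0,0,0]},{"offset": [0,0,0],"angular": [0,0,0]},{"offset": [0,0,0],"angular": [0,0,0]},{"offset": [0,0,0],"angular": [0,0,0]},{"offset": [0,0,0],"angular": [0,0,0]},{"offset": [0,0,0],"angular": [0,0,0]},{"offset": [0,0,0],"angular": [0,0,0]},{"offset": [0,0,0],"angular": [0,0,0]},{"offset": [0,0,0],"angular": [0,0,0]},{"offset": [0,0,0],"angular": [0,0,0]}]'

```text
t: 4.8
position: [0.5245, -0.4257, 0.073]
orientation: [[-0.001, -0.131, -0.991], [-0.0, -0.991, 0.131], [-1.0, 0.0, 0.001]]
contact_force: [-0.1, 0.0, 0.1]
finger_gap: 0.0338
```

Request:
servo_tool --moves '[{"offset": [-0.003,0,0],"angular": [0,0,0]},{"offset": [-0.01,0,0],"angular": [0,0,0]},{"offset": [-0.02,0,0],"angular": [0,0,0]},{"offset": [-0.035,0,0],"angular": [0,0,0]},{"offset": [-0.05,0,0],"angular": [0,0,0]},{"offset": [-0.065,0,0],"angular": [0,0,0]},{"offset": [-0.08,0,0],"angular": [0,0,0]},{"offset": [-0.09,0,0],"angular": [0,0,0]},{"offset": [-0.097,0,0],"angular": [0,0,0]},{"offset": [-0.1,0,0],"angular": [0,0,0]}]'

```text
t: 5.63
position: [0.5251, -0.4261, 0.1748]
orientation: [[0.001, -0.131, -0.991], [-0.002, -0.991, 0.131], [-1.0, 0.002, -0.001]]
contact_force: [0.0, 0.2, -0.9]
finger_gap: 0.0337
```

```bash
python3 - <<'E'
from ov import *
# tray yaw .07; case x along? jaws along world ~ tray y
plan((.5247,-.1,.18),np.radians(94))
plan((.4405,.1015,.18),np.radians(94))
print(bot.state()['qpos'].round(2))
r=[]
for c in('top','side'):
    snap(c,c+'3');r.append(ov(c,c+'3',[((.525,-.425,.13),33,36)],[],6))
cv2.imwrite('pics/g3.png',np.hstack(r))
E
```

```text
off [-0.0058, -0.3232, 0.0432] rv [-0.2013, -0.0012, -0.0018] alt [2.94, -0.003, 0.002] pos [0.5251, -0.4261, 0.1748] gap 0.0337 F [ 0.03  0.25 -0.93] t 5.63
off [-0.0062, -0.5119, 0.153] rv [-0.2013, -0.0012, -0.0018] alt [2.94, -0.003, 0.002] pos [0.5251, -0.4261, 0.1748] gap 0.0337 F [ 0.03  0.25 -0.93] t 5.63
[ 0.79  0.41 -0.19  1.44  0.08  1.3  -1.11]
```

View pics/g3.png

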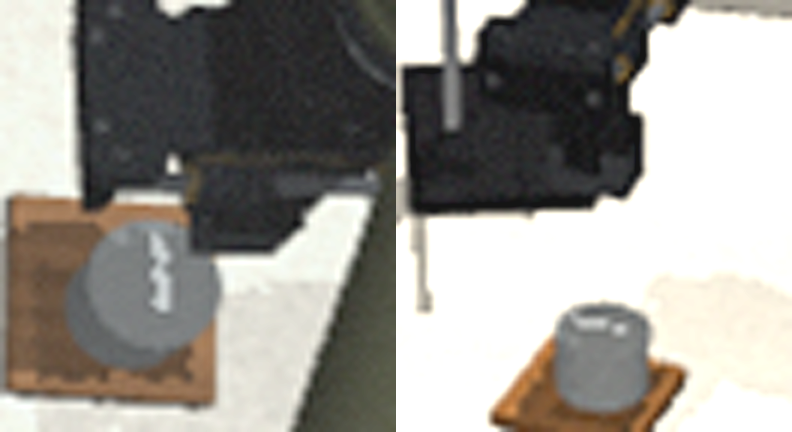

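Request:
servo_tool --moves '[{"offset": [0,-0.008,0.002],"angular": [-0.003,0,0]},{"offset": [0,-0.026,0.008],"angular": [-0.01,0,0]},{"offset": [0,-0.051,0.015],"angular": [-0.02,0,0]},{"offset": [-0.001,-0.08,0.024],"angular": [-0.03,0,0]},{"offset": [-0.002,-0.11,0.033],"angular": [-0.045,0,0]},{"offset": [-0.003,-0.14,0.042],"angular": [-0.06,0,0]},{"offset": [-0.003,-0.17,0.051],"angular": [-0.075,0,0]},{"offset": [-0.004,-0.2,0.06],"angular": [-0.09,0,0]},{"offset": [-0.004,-0.23,0.069],"angular": [-0.1,0,0]},{"offset": [-0.005,-0.26,0.078],"angular": [-0.12,0,0]}]'

```text
t: 6.57
position: [0.48, -0.1555, 0.1771]
orientation: [[-0.002, -0.01, -1.0], [-0.0, -1.0, 0.01], [-1.0, 0.0, 0.002]]
contact_force: [0.6, -0.5, -1.7]
finger_gap: 0.0337
```

```bash
python3 - <<'E'
from h import *
plan((.4405,.1015,.15),np.radians(94))
print(bot.state()['qpos'].round(2))
E
```

```text
off [0.0271, -0.2566, 0.0422] rv [-0.0803, 0.0021, -0.0001] alt [3.061, -0.0, -0.003] pos [0.48, -0.1555, 0.1771] gap 0.0337 F [ 0.56 -0.53 -1.73] t 6.57
[ 0.61  0.06 -0.36  1.85  0.02  1.23 -1.34]
```

Request:
servo_tool --moves '[{"offset": [0,-0.03,0.005],"angular": [-0.01,0,0]},{"offset": [0,-0.06,0.01],"angular": [-0.02,0,0]},{"offset": [0,-0.09,0.015],"angular": [-0.03,0,0]},{"offset": [0.003,-0.12,0.02],"angular": [-0.04,0,0]},{"offset": [0.006,-0.15,0.025],"angular": [-0.05,0,0]},{"offset": [0.01,-0.18,0.03],"angular": [-0.06,0,0]},{"offset": [0.015,-0.208,0.034],"angular": [-0.07,0,0]},{"offset": [0.02,-0.232,0.038],"angular": [-0.08,0.002,0]},{"offset": [0.025,-0.249,0.041],"angular": [-0.08,0.002,0]},{"offset": [0.027,-0.2566,0.0422],"angular": [-0.08,0.002,0]}]'

```text
t: 7.4
position: [0.4383, 0.1044, 0.1488]
orientation: [[-0.002, 0.074, -0.997], [-0.0, -0.997, -0.074], [-1.0, -0.0, 0.002]]
contact_force: [-1.1, 0.1, -0.5]
finger_gap: 0.0338
```

```bash
python3 - <<'E'
from ov import *
plan((.4405,.1015,.024),np.radians(94))
Y=[0]
snap('top','t4');snap('side','s4')
M={c:mask(c,'roundtin_c',(.522,-.427,.03)) for c in('top','side')}
M={k:v for k,v in M.items() if v is not None}
pt=[cyl(.057,.012,.054),cyl(.06,.046,.054)]
print(fit(M,pt,(.522,-.427)))
for k in M:print(k,fit({k:M[k]},pt,(.522,-.427)))
E
```

```text
off [0.1248, 0.0031, -0.0023] rv [0.0043, 0.0024, 0.0001] alt [-3.137, -0.0, 0.004] pos [0.4383, 0.1044, 0.1488] gap 0.0338 F [-1.08  0.09 -0.53] t 7.4
(array([ 0.52138367, -0.42756525]), np.float64(0.4780888283108617))
top (array([ 0.52138239, -0.42743808]), np.float64(0.11119269984778613))
side (array([ 0.51915234, -0.44225195]), np.float64(0.8424374383946567))
```

Request:
servo_tool --moves '[{"offset": [0.005,0.001,-0.001],"angular": [0.004,0.002,0]},{"offset": [0.018,0.002,-0.002],"angular": [0.004,0.002,0]},{"offset": [0.036,0.003,-0.0023],"angular": [0.004,0.002,0]},{"offset": [0.056,0.003,-0.0023],"angular": [0.004,0.002,0]},{"offset": [0.076,0.003,-0.0023],"angular": [0.004,0.002,0]},{"offset": [0.093,0.003,-0.0023],"angular": [0.004,0.002,0]},{"offset": [0.106,0.003,-0.0023],"angular": [0.004,0.002,0]},{"offset": [0.113,0.003,-0.0023],"angular": [0.004,0.002,0]},{"offset": [0.117,0.003,-0.0023],"angular": [0.004,0.002,0]},{"offset": [0.119,0.003,-0.0023],"angular": [0.004,0.002,0]}]'

```text
t: 8.43
position: [0.443, 0.0966, 0.0306]
orientation: [[0.001, 0.063, -0.998], [-0.001, -0.998, -0.063], [-1.0, 0.001, -0.001]]
contact_force: [-0.1, -0.7, -1.0]
finger_gap: 0.0335
```

```bash
python3 - <<'E'
from ov import *
plan((.4405,.1015,.023),np.radians(94))
r=[]
for c in('top','side'):
    snap(c,c+'5');r.append(ov(c,c+'5',[((.44,.10,.03),42,50)],[(sq(.4405,.1015,.07,.132,.142,.004),(0,0,255))],4))
cv2.imwrite('pics/g5.png',np.hstack(r))
E
```

```text
off [0.0076, -0.005, 0.0022] rv [-0.0065, -0.001, -0.0009] alt [3.135, -0.001, 0.002] pos [0.443, 0.0966, 0.0306] gap 0.0335 F [-0.1  -0.65 -0.99] t 8.43
```

View pics/g5.png

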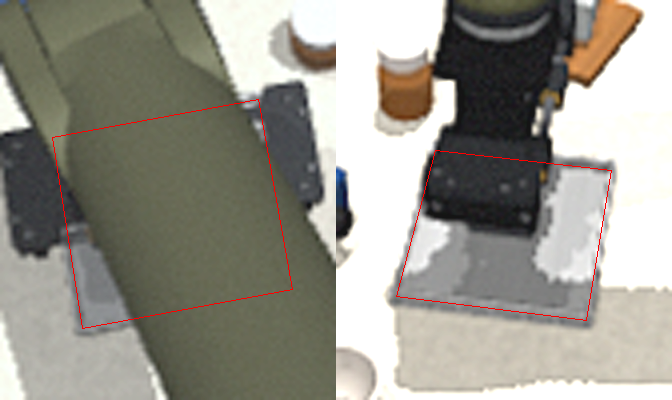

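Request:
servo_tool --moves '[{"offset": [0,-0.002,0.001],"angular": [-0.006,-0.001,0]},{"offset": [0.0,-0.005,0.0022],"angular": [-0.006,-0.001,0]},{"offset": [0.001,-0.005,0.0022],"angular": [-0.006,-0.001,0]},{"offset": [0.002,-0.005,0.0022],"angular": [-0.006,-0.001,0]},{"offset": [0.003,-0.005,0.0022],"angular": [-0.006,-0.001,0]},{"offset": [0.004,-0.005,0.0022],"angular": [-0.006,-0.001,0]},{"offset": [0.005,-0.005,0.0022],"angular": [-0.006,-0.001,0]},{"offset": [0.006,-0.005,0.0022],"angular": [-0.006,-0.001,0]},{"offset": [0.0065,-0.005,0.0022],"angular": [-0.006,-0.001,0]},{"offset": [0.007,-0.005,0.0022],"angular": [-0.006,-0.001,0]}]'

```text
t: 9.37
position: [0.4407, 0.1019, 0.024]
orientation: [[0.001, 0.07, -0.998], [-0.001, -0.998, -0.07], [-1.0, 0.001, -0.001]]
contact_force: [0.3, 0.0, -0.5]
finger_gap: 0.0334
```

```bash
python3 - <<'E'
from ov import *
plan((.4405,.1015,.023),np.radians(94))
E
```

```text
off [0.001, 0.0004, 0.0003] rv [0.0001, -0.0007, -0.0009] alt [-3.141, 0.001, -0.001] pos [0.4407, 0.1019, 0.024] gap 0.0334 F [ 0.32  0.01 -0.54] t 9.37
```

Request:
servo_tool --moves '[{"offset": [0.0003,0,0],"angular": [0,0,0]},{"offset": [0.0006,0,0],"angular": [0,0,0]},{"offset": [0.0009,0,0],"angular": [0,0,0]},{"offset": [0.0012,0,0],"angular": [0,0,0]},{"offset": [0.0014,0,0],"angular": [0,0,0]},{"offset": [0.0015,0,0],"angular": [0,0,0]},{"offset": [0.0015,0,0],"angular": [0,0,0]},{"offset": [0.0015,0,0],"angular": [0,0,0]},{"offset": [0.0015,0,0],"angular": [0,0,0]},{"offset": [0.0015,0,0],"angular": [0,0,0]}]'

```text
t: 10.2
position: [0.4408, 0.1019, 0.0229]
orientation: [[0.001, 0.07, -0.998], [-0.001, -0.998, -0.07], [-1.0, 0.001, -0.001]]
contact_force: [-2.1, -0.3, 6.3]
finger_gap: 0.0339
```

Contact at 6 N. I'll open part way and let it settle, then lift.

Request:
servo_tool --claw 75 --moves '[{"offset": [0,0,0],"angular": [0,0,0]},{"offset": [0,0,0],"angular": [0,0,0]},{"offset": [0,0,0],"angular": [0,0,0]},{"offset": [0,0,0],"angular": [0,0,0]},{"offset": [0,0,0],"angular": [0,0,0]},{"offset": [-0.003,0,0],"angular": [0,0,0]},{"offset": [-0.01,0,0],"angular": [0,0,0]},{"offset": [-0.025,0,0],"angular": [0,0,0]},{"offset": [-0.045,0,0],"angular": [0,0,0]},{"offset": [-0.07,0,0],"angular": [0,0,0]}]'

```text
t: 11.03
position: [0.4396, 0.102, 0.0932]
orientation: [[-0.002, 0.07, -0.998], [-0.001, -0.998, -0.07], [-1.0, 0.001, 0.002]]
contact_force: [0.9, -0.3, -0.7]
finger_gap: 0.0652
```

```bash
python3 - <<'E'
from ov import *
plan((.449,-.1205,.16),np.radians(90))
print(bot.state()['qpos'].round(2))
r=[]
for c in('top','side'):
    snap(c,c+'6');r.append(ov(c,c+'6',[((.44,.10,.03),42,50)],[(sq(.4405,.1015,.07,.132,.142,.004),(0,0,255))],4))
cv2.imwrite('pics/g6.png',np.hstack(r))
E
```

```text
off [-0.0666, 0.2226, 0.0064] rv [0.0703, 0.0016, -0.0008] alt [-3.071, 0.001, 0.002] pos [0.4396, 0.102, 0.0932] gap 0.0652 F [ 0.9 -0.3 -0.7] t 11.03
[ 0.35  0.04 -0.64  2.06  0.03  1.05 -1.81]
```

View pics/g6.png

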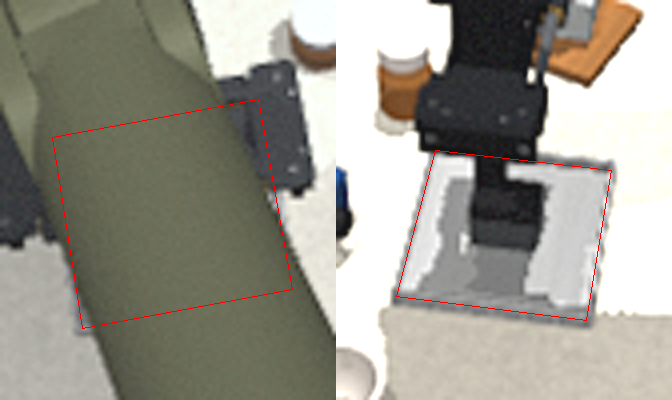

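Request:
servo_tool --claw 100 --moves '[{"offset": [-0.02,0.003,0],"angular": [0,0,0]},{"offset": [-0.045,0.012,0.001],"angular": [0.005,0,0]},{"offset": [-0.06,0.035,0.002],"angular": [0.012,0,0]},{"offset": [-0.066,0.065,0.003],"angular": [0.02,0,0]},{"offset": [-0.0666,0.1,0.004],"angular": [0.03,0,0]},{"offset": [-0.0666,0.135,0.005],"angular": [0.04,0,0]},{"offset": [-0.0666,0.17,0.006],"angular": [0.055,0,0]},{"offset": [-0.0666,0.2,0.0064],"angular": [0.065,0,0]},{"offset": [-0.0666,0.216,0.0064],"angular": [0.07,0,0]},{"offset": [-0.0666,0.2226,0.0064],"angular": [0.07,0.0016,0]}]'

```text
t: 11.97
position: [0.4522, -0.1223, 0.1636]
orientation: [[0.01, -0.004, -1.0], [-0.001, -1.0, 0.004], [-1.0, 0.001, -0.01]]
contact_force: [0.9, 0.3, -1.1]
finger_gap: 0.0872
```

```bash
python3 - <<'E'
from ov import *
plan((.449,-.1205,.089),np.radians(90))
print(bot.state()['qpos'].round(2))
c='side';snap(c,c+'7');cv2.imwrite('pics/g7.png',ov(c,c+'7',[((.449,-.1,.08),60,50)],[(ci(.449,-.1205,.04,.11),(0,0,255)),(sq(.4405,.1015,.07,.132,.142,.004),(0,0,255))],6))
E
```

```text
off [0.0746, -0.0018, 0.0039] rv [-0.0042, -0.0099, -0.0006] alt [3.137, -0.001, 0.016] pos [0.4522, -0.1223, 0.1636] gap 0.0872 F [ 0.94  0.26 -1.08] t 11.97
[ 0.59 -0.02 -0.37  1.96 -0.01  1.19 -1.36]
```

View pics/g7.png

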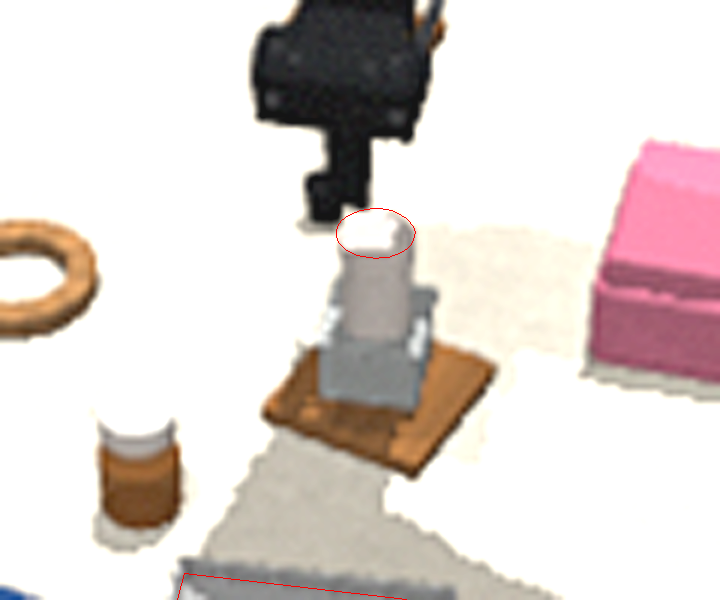

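Request:
servo_tool --moves '[{"offset": [0.003,-0.001,0.002],"angular": [-0.004,-0.01,0]},{"offset": [0.01,-0.0018,0.0039],"angular": [-0.004,-0.01,0]},{"offset": [0.02,-0.0018,0.0039],"angular": [-0.004,-0.01,0]},{"offset": [0.032,-0.0018,0.0039],"angular": [-0.004,-0.01,0]},{"offset": [0.045,-0.0018,0.0039],"angular": [-0.004,-0.01,0]},{"offset": [0.058,-0.0018,0.0039],"angular": [-0.004,-0.01,0]},{"offset": [0.069,-0.0018,0.0039],"angular": [-0.004,-0.01,0]},{"offset": [0.076,-0.0018,0.0039],"angular": [-0.004,-0.01,0]},{"offset": [0.08,-0.0018,0.0039],"angular": [-0.004,-0.01,0]},{"offset": [0.0815,-0.0018,0.0039],"angular": [-0.004,-0.01,0]}]'

```text
t: 12.85
position: [0.4489, -0.1193, 0.0813]
orientation: [[-0.001, 0.002, -1.0], [0.0, -1.0, -0.002], [-1.0, -0.0, 0.001]]
contact_force: [1.0, 0.2, -0.7]
finger_gap: 0.087
```

Request:
servo_tool --claw 0 --newtons 20 --moves '[{"offset": [0,0,0],"angular": [0,0,0]},{"offset": [0,0,0],"angular": [0,0,0]},{"offset": [0,0,0],"angular": [0,0,0]},{"offset": [0,0,0],"angular": [0,0,0]},{"offset": [0,0,0],"angular": [0,0,0]},{"offset": [0,0,0],"angular": [0,0,0]},{"offset": [0,0,0],"angular": [0,0,0]},{"offset": [0,0,0],"angular": [0,0,0]},{"offset": [0,0,0],"angular": [0,0,0]},{"offset": [0,0,0],"angular": [0,0,0]}]'

```text
t: 13.68
position: [0.4489, -0.1195, 0.0814]
orientation: [[-0.001, 0.002, -1.0], [-0.0, -1.0, -0.002], [-1.0, 0.0, 0.001]]
contact_force: [-0.2, -0.9, 0.9]
finger_gap: 0.0391
```

```bash
python3 - <<'E'
from ov import *
plan((.661,-.164,.2),np.radians(90))
c='side';snap(c,c+'8');cv2.imwrite('pics/g8.png',ov(c,c+'8',[((.449,-.1,.08),60,50)],[],6))
E
```

```text
off [-0.1188, 0.0449, -0.2119] rv [0.0016, 0.0009, -0.0001] alt [-3.14, 0.0, 0.001] pos [0.4489, -0.1195, 0.0814] gap 0.0391 F [-0.2  -0.9   0.94] t 13.68
```

View pics/g8.png

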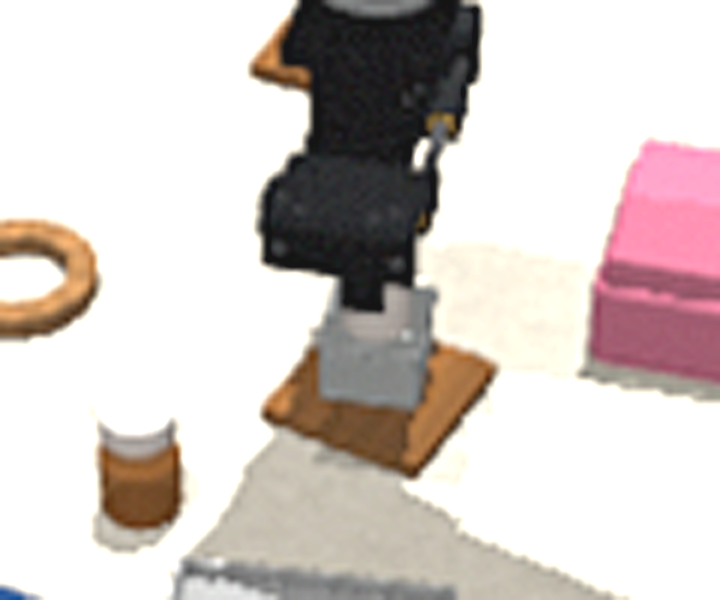

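Request:
servo_tool --moves '[{"offset": [-0.003,0,0],"angular": [0,0,0]},{"offset": [-0.01,0,0],"angular": [0,0,0]},{"offset": [-0.02,0,0],"angular": [0,0,0]},{"offset": [-0.035,0,-0.003],"angular": [0,0,0]},{"offset": [-0.05,0.002,-0.01],"angular": [0,0,0]},{"offset": [-0.065,0.005,-0.025],"angular": [0,0,0]},{"offset": [-0.075,0.01,-0.045],"angular": [0,0,0]},{"offset": [-0.08,0.014,-0.07],"angular": [0,0,0]},{"offset": [-0.08,0.02,-0.095],"angular": [0,0,0]},{"offset": [-0.08,0.025,-0.12],"angular": [0,0,0]}]'

```text
t: 14.57
position: [0.5707, -0.1449, 0.1631]
orientation: [[0.001, 0.001, -1.0], [-0.001, -1.0, -0.001], [-1.0, 0.001, -0.001]]
contact_force: [0.1, 0.3, -0.3]
finger_gap: 0.0387
```

```bash
python3 - <<'E'
from ov import *
plan((.661,-.164,.12),np.radians(90))
print(bot.state()['qpos'].round(2))
E
```

```text
off [0.0433, 0.0191, -0.0902] rv [0.0011, -0.0013, -0.001] alt [-3.14, 0.002, -0.002] pos [0.5707, -0.1449, 0.1631] gap 0.0387 F [ 0.06  0.34 -0.26] t 14.57
[ 0.53  0.25 -0.38  1.68  0.1   1.23 -1.44]
```

Request:
servo_tool --moves '[{"offset": [0.003,0.004,-0.022],"angular": [0,0,0]},{"offset": [0.006,0.008,-0.042],"angular": [0,0,0]},{"offset": [0.01,0.012,-0.06],"angular": [0,0,0]},{"offset": [0.015,0.016,-0.075],"angular": [0,0,0]},{"offset": [0.022,0.018,-0.086],"angular": [0,0,0]},{"offset": [0.03,0.0191,-0.09],"angular": [0,0,0]},{"offset": [0.04,0.0191,-0.09],"angular": [0,0,0]},{"offset": [0.05,0.0191,-0.09],"angular": [0,0,0]},{"offset": [0.058,0.0191,-0.09],"angular": [0,0,0]},{"offset": [0.063,0.0191,-0.09],"angular": [0,0,0]}]'

```text
t: 15.4
position: [0.6594, -0.1638, 0.0987]
orientation: [[-0.001, 0.001, -1.0], [-0.001, -1.0, -0.001], [-1.0, 0.001, 0.001]]
contact_force: [-0.3, 0.0, -0.5]
finger_gap: 0.039
```

```bash
python3 - <<'E'
from ov import *
plan((.661,-.164,.06),np.radians(90))
r=[]
for c in('top','side'):
    snap(c,c+'9');r.append(ov(c,c+'9',[((.661,-.164,.06),33,45)],[(ci(.661,-.164,.056,.015),(0,0,255))],6))
cv2.imwrite('pics/g9.png',np.hstack(r))
E
```

```text
off [0.0387, 0.0002, -0.0017] rv [0.0011, 0.001, -0.0007] alt [-3.14, 0.001, 0.002] pos [0.6594, -0.1638, 0.0987] gap 0.039 F [-0.26  0.04 -0.54] t 15.4
```

View pics/g9.png

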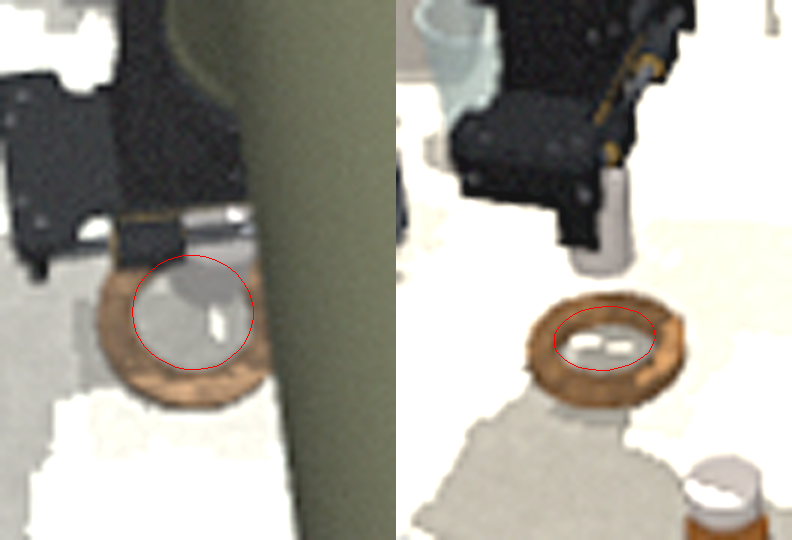

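Request:
servo_tool --moves '[{"offset": [0.003,0,-0.0017],"angular": [0,0,0]},{"offset": [0.01,0,-0.0017],"angular": [0,0,0]},{"offset": [0.02,0,-0.0017],"angular": [0,0,0]},{"offset": [0.031,0,-0.0017],"angular": [0,0,0]},{"offset": [0.042,0,-0.0017],"angular": [0,0,0]},{"offset": [0.052,0,-0.0017],"angular": [0,0,0]},{"offset": [0.06,0,-0.0017],"angular": [0,0,0]},{"offset": [0.064,0,-0.0017],"angular": [0,0,0]},{"offset": [0.0665,0,-0.0017],"angular": [0,0,0]},{"offset": [0.0675,0,-0.0017],"angular": [0,0,0]}]'

```text
t: 16.33
position: [0.661, -0.1639, 0.031]
orientation: [[-0.001, 0.001, -1.0], [-0.0, -1.0, -0.001], [-1.0, 0.0, 0.001]]
contact_force: [0.7, 0.3, -1.5]
finger_gap: 0.0391
```

```bash
python3 - <<'E'
from ov import *
plan((.661,-.164,.027),np.radians(90))
E
```

```text
off [0.004, 0.0001, 0.0] rv [0.0012, 0.0014, -0.0005] alt [-3.14, 0.001, 0.002] pos [0.661, -0.1639, 0.031] gap 0.0391 F [ 0.67  0.25 -1.48] t 16.33
```

Request:
servo_tool --moves '[{"offset": [0.0006,0,0],"angular": [0,0,0]},{"offset": [0.0012,0,0],"angular": [0,0,0]},{"offset": [0.0018,0,0],"angular": [0,0,0]},{"offset": [0.0024,0,0],"angular": [0,0,0]},{"offset": [0.003,0,0],"angular": [0,0,0]},{"offset": [0.0035,0,0],"angular": [0,0,0]},{"offset": [0.0038,0,0],"angular": [0,0,0]},{"offset": [0.0041,0,0],"angular": [0,0,0]},{"offset": [0.0044,0,0],"angular": [0,0,0]},{"offset": [0.0044,0,0],"angular": [0,0,0]}]'

```text
t: 17.17
position: [0.6614, -0.164, 0.0274]
orientation: [[-0.001, 0.001, -1.0], [-0.001, -1.0, -0.001], [-1.0, 0.001, 0.001]]
contact_force: [-1.1, 0.1, 4.5]
finger_gap: 0.0389
```

Request:
servo_tool --claw 75 --moves '[{"offset": [0,0,0],"angular": [0,0,0]},{"offset": [0,0,0],"angular": [0,0,0]},{"offset": [0,0,0],"angular": [0,0,0]},{"offset": [0,0,0],"angular": [0,0,0]},{"offset": [0,0,0],"angular": [0,0,0]},{"offset": [-0.003,0,0],"angular": [0,0,0]},{"offset": [-0.01,0,0],"angular": [0,0,0]},{"offset": [-0.025,0,0],"angular": [0,0,0]},{"offset": [-0.045,0,0],"angular": [0,0,0]},{"offset": [-0.07,0,0],"angular": [0,0,0]}]'

```text
t: 18.0
position: [0.6608, -0.1637, 0.0982]
orientation: [[-0.002, 0.001, -1.0], [-0.0, -1.0, -0.001], [-1.0, 0.0, 0.002]]
contact_force: [0.6, 0.2, -0.6]
finger_gap: 0.065
```

```bash
python3 - <<'E'
from ov import *
print(bot.state()['qpos'].round(2))
r=[]
for c in('top','side'):
    snap(c,c+'10')
    for t in('roundtin_c','squaretin_c','pot_c','case_c'):
        for q in bot.landmark_of(c,t)[:2]:print(c,t,round(q['score'],2),w(c,q['point']).round(4))
    r.append(ov(c,c+'10',[((.661,-.164,.03),33,45)],[(ci(.661,-.164,.056,.015),(0,0,255)),(ci(.661,-.164,.04,.056),(0,255,0))],6))
cv2.imwrite('pics/g10.png',np.hstack(r))
M={c:mask(c,'squaretin_c',(.449,-.125,.03)) for c in('top','side')}
pt=[box(.053,.053,.012,.054),box(.056,.056,.046,.054)]
Q=[-.6,-.3,0,.3,.6]
for s in(['top'],['side'],['top','side']):
    m={k:M[k] for k in s if M[k] is not None}
    if m:print(s,fit(m,pt,(.449,-.125),True,Q))
pt=[cyl(.057,.012,.054),cyl(.06,.046,.054)]
for c in('top','side'):
    m=mask(c,'roundtin_c',(.521,-.427,.03))
    if m is not None:print(c,fit({c:m},pt,(.521,-.427)))
E
```

```text
[ 0.47  0.49 -0.36  1.5   0.18  1.19 -1.49]
top roundtin_c 0.81 [ 0.5219 -0.4313  0.0346]
top squaretin_c 0.78 [ 0.4469 -0.1234  0.0326]
top squaretin_c 0.7 [0.5083 0.2764 0.0227]
top pot_c 0.77 [ 0.6591 -0.162   0.0298]
top case_c 0.61 [0.4402 0.0986 0.0275]
side roundtin_c 0.73 [0.4405 0.0973 0.0232]
side roundtin_c 0.19 [ 0.5461 -0.0163  0.0284]
side squaretin_c 0.6 [ 0.4449 -0.1257  0.0318]
side squaretin_c 0.37 [0.4409 0.1027 0.0223]
side pot_c 0.51 [ 0.6573 -0.1674  0.0286]
side case_c 0.75 [0.4374 0.0983 0.0211]
['top'] (array([ 0.44769993, -0.12410449,  0.02588557]), np.float64(0.11187356577096752))
['side'] (array([ 0.44957178, -0.12646405,  0.07271983]), np.float64(0.0799326673107762))
['top', 'side'] (array([ 0.44895039, -0.12455676,  0.0632269 ]), np.float64(0.10588764992218508))
top (array([ 0.52153192, -0.42770862]), np.float64(0.07564602391070485))
side (array([ 0.52372681, -0.43239209]), np.float64(0.09722926292310585))
```

View pics/g10.png

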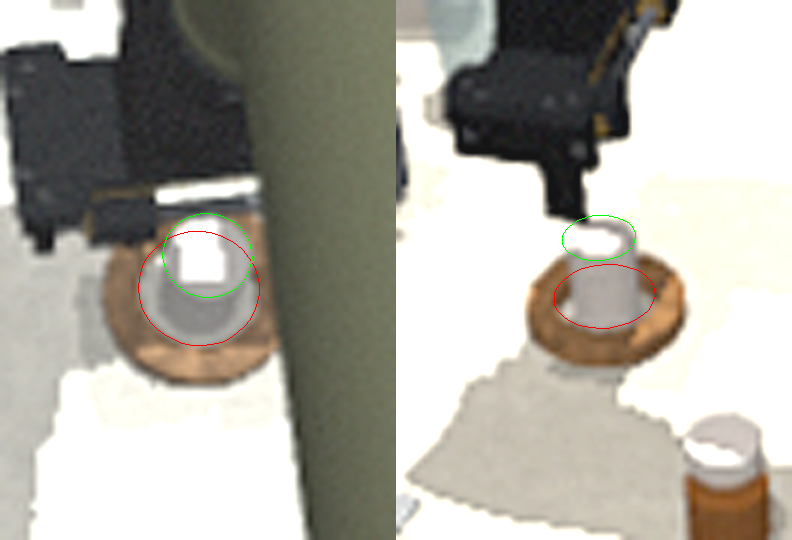

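```bash
python3 - <<'E'
from ov import *
r=[]
for c in('top','side'):
    r.append(ov(c,c+'10',[((.449,-.1245,.03),22,22),((.5215,-.428,.03),22,22)],[(sq(.4487,-.1245,.06,.056,.056,.054),(0,0,255)),(ci(.5217,-.4287,.06,.054),(0,0,255))],8))
cv2.imwrite('pics/g11.png',cv2.resize(np.vstack(r),(600,600)))
E
```

```text
(no output)
```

View pics/g11.png

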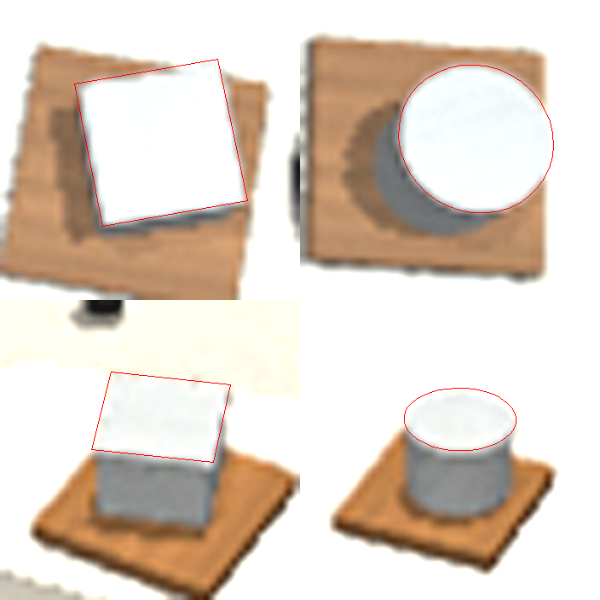

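```bash
python3 - <<'E'
from ov import *
plan((.4487,-.1245,.12),.05)
E
```

```text
off [-0.0228, -0.0396, 0.2125] rv [1.5219, 0.0007, -0.0014] alt [-1.62, 0.001, 0.001] pos [0.6613, -0.1638, 0.0969] gap 0.0653 F [0.84 0.33 0.3 ] t 18.7
```

Request:
servo_tool --claw 100 --moves '[{"offset": [-0.015,-0.001,0.003],"angular": [-0.05,0,0]},{"offset": [-0.023,-0.003,0.015],"angular": [-0.16,0,0]},{"offset": [-0.03,-0.006,0.033],"angular": [-0.28,0,0]},{"offset": [-0.035,-0.01,0.053],"angular": [-0.4,0,0]},{"offset": [-0.035,-0.014,0.074],"angular": [-0.52,0,0]},{"offset": [-0.035,-0.018,0.095],"angular": [-0.64,0,0]},{"offset": [-0.035,-0.022,0.116],"angular": [-0.76,0,0]},{"offset": [-0.035,-0.026,0.137],"angular": [-0.88,0,0]},{"offset": [-0.03,-0.03,0.158],"angular": [-1.0,0,0]},{"offset": [-0.03,-0.033,0.175],"angular": [-1.12,0,0]}]'

```text
t: 19.53
position: [0.4843, -0.1306, 0.1265]
orientation: [[-0.003, 0.903, -0.429], [-0.0, -0.429, -0.903], [-1.0, -0.002, 0.002]]
contact_force: [0.1, -0.1, -0.4]
finger_gap: 0.0869
```

```bash
python3 - <<'E'
from ov import *
plan((.4487,-.1245,.1),.05)
print(bot.state()['qpos'].round(2))
E
```

```text
off [0.0266, -0.0347, 0.0097] rv [-0.4937, 0.001, 0.0028] alt [2.648, 0.004, -0.001] pos [0.4843, -0.1306, 0.1265] gap 0.0869 F [ 0.09 -0.06 -0.39] t 19.53
[ 0.74  0.11 -0.56  1.91  0.07  1.13 -0.29]
```

Request:
servo_tool --moves '[{"offset": [0.003,-0.015,0.004],"angular": [-0.12,0,0]},{"offset": [0.008,-0.025,0.007],"angular": [-0.24,0,0.001]},{"offset": [0.015,-0.032,0.009],"angular": [-0.36,0,0.002]},{"offset": [0.02,-0.0347,0.0097],"angular": [-0.45,0,0.003]},{"offset": [0.026,-0.0347,0.0097],"angular": [-0.494,0.001,0.003]},{"offset": [0.026,-0.0347,0.0097],"angular": [-0.494,0.001,0.003]},{"offset": [0.026,-0.0347,0.0097],"angular": [-0.494,0.001,0.003]},{"offset": [0.026,-0.0347,0.0097],"angular": [-0.494,0.001,0.003]},{"offset": [0.026,-0.0347,0.0097],"angular": [-0.494,0.001,0.003]},{"offset": [0.026,-0.0347,0.0097],"angular": [-0.494,0.001,0.003]}]'

```text
t: 20.37
position: [0.4491, -0.1245, 0.1009]
orientation: [[0.001, 0.999, 0.05], [-0.0, 0.05, -0.999], [-1.0, 0.001, 0.0]]
contact_force: [0.1, 0.8, 0.6]
finger_gap: 0.087
```

```bash
python3 - <<'E'
from ov import *
plan((.4487,-.1245,.031),.05)
c='side';snap(c,c+'12');cv2.imwrite('pics/g12.png',ov(c,c+'12',[((.449,-.1,.08),60,50)],[],6))
E
```

```text
off [0.0699, -0.0005, -0.0] rv [-0.0001, 0.0002, -0.0009] alt [3.141, -0.001, -0.0] pos [0.4491, -0.1245, 0.1009] gap 0.087 F [0.06 0.84 0.6 ] t 20.37
```

View pics/g12.png

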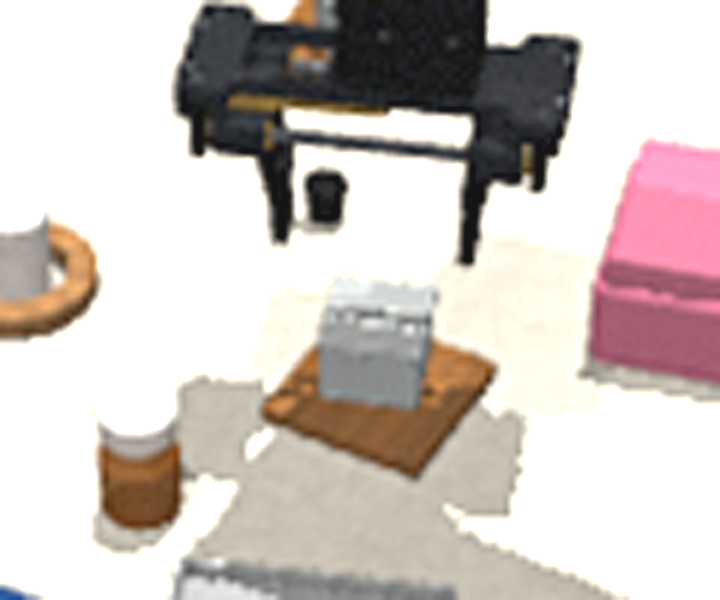

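Request:
servo_tool --moves '[{"offset": [0.003,0,0],"angular": [0,0,0]},{"offset": [0.01,0,0],"angular": [0,0,0]},{"offset": [0.02,0,0],"angular": [0,0,0]},{"offset": [0.031,0,0],"angular": [0,0,0]},{"offset": [0.042,0,0],"angular": [0,0,0]},{"offset": [0.052,0,0],"angular": [0,0,0]},{"offset": [0.06,0,0],"angular": [0,0,0]},{"offset": [0.065,0,0],"angular": [0,0,0]},{"offset": [0.068,0,0],"angular": [0,0,0]},{"offset": [0.0695,0,0],"angular": [0,0,0]}]'

```text
t: 21.25
position: [0.449, -0.1244, 0.0308]
orientation: [[0.0, 0.999, 0.05], [0.0, 0.05, -0.999], [-1.0, 0.0, -0.0]]
contact_force: [-0.3, -0.6, -0.0]
finger_gap: 0.0865
```

Request:
servo_tool --claw 0 --newtons 30 --moves '[{"offset": [0,0,0],"angular": [0,0,0]},{"offset": [0,0,0],"angular": [0,0,0]},{"offset": [0,0,0],"angular": [0,0,0]},{"offset": [0,0,0],"angular": [0,0,0]},{"offset": [0,0,0],"angular": [0,0,0]},{"offset": [0,0,0],"angular": [0,0,0]},{"offset": [0,0,0],"angular": [0,0,0]},{"offset": [0,0,0],"angular": [0,0,0]},{"offset": [0,0,0],"angular": [0,0,0]},{"offset": [0,0,0],"angular": [0,0,0]}]'

```text
t: 22.08
position: [0.4489, -0.1245, 0.031]
orientation: [[0.0, 0.999, 0.05], [-0.0, 0.05, -0.999], [-1.0, 0.0, 0.0]]
contact_force: [-2.0, 0.3, 2.7]
finger_gap: 0.0557
```

Gap 55.7 mm matches the lid. Lift.

Request:
servo_tool --moves '[{"offset": [-0.002,0,0],"angular": [0,0,0]},{"offset": [-0.007,0,0],"angular": [0,0,0]},{"offset": [-0.015,0,0],"angular": [0,0,0]},{"offset": [-0.03,0,0],"angular": [0,0,0]},{"offset": [-0.05,0,0],"angular": [0,0,0]},{"offset": [-0.07,0,0],"angular": [0,0,0]},{"offset": [-0.09,0,0],"angular": [0,0,0]},{"offset": [-0.105,0,0],"angular": [0,0,0]},{"offset": [-0.115,0,0],"angular": [0,0,0]},{"offset": [-0.12,0,0],"angular": [0,0,0]}]'

```text
t: 22.92
position: [0.4498, -0.1247, 0.1529]
orientation: [[0.003, 0.999, 0.05], [-0.001, 0.05, -0.999], [-1.0, 0.003, 0.001]]
contact_force: [0.5, 1.1, -1.3]
finger_gap: 0.0557
```

```bash
python3 - <<'E'
from ov import *
plan((.508,.40,.16),-.028)
print(bot.state()['qpos'].round(2))
c='side';snap(c,c+'13');cv2.imwrite('pics/g13.png',ov(c,c+'13',[((.449,-.1,.08),60,50)],[],6))
E
```

```text
off [-0.0076, 0.0844, -0.5211] rv [0.0782, 0.0013, -0.0026] alt [-3.063, 0.004, 0.002] pos [0.4498, -0.1247, 0.1529] gap 0.0557 F [ 0.46  1.12 -1.32] t 22.92
[ 0.79 -0.   -0.57  1.96 -0.    1.18  0.27]
```

View pics/g13.png

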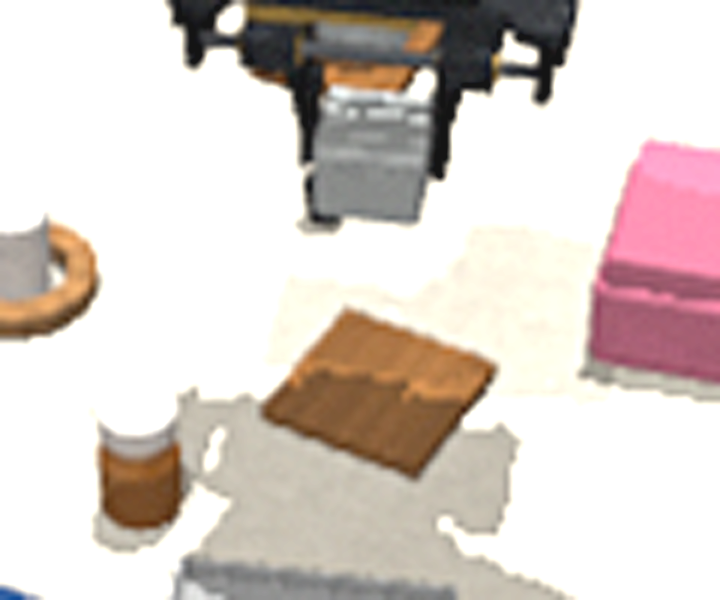

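Request:
servo_tool --moves '[{"offset": [0,0.001,-0.008],"angular": [0,0,0]},{"offset": [-0.001,0.004,-0.026],"angular": [0.005,0,0]},{"offset": [-0.002,0.008,-0.05],"angular": [0.01,0,0]},{"offset": [-0.003,0.013,-0.08],"angular": [0.01,0,0]},{"offset": [-0.004,0.018,-0.11],"angular": [0.015,0,0]},{"offset": [-0.005,0.023,-0.14],"angular": [0.02,0,0]},{"offset": [-0.005,0.028,-0.17],"angular": [0.025,0,0]},{"offset": [-0.005,0.032,-0.2],"angular": [0.03,0,0]},{"offset": [-0.005,0.037,-0.23],"angular": [0.035,0,0]},{"offset": [-0.005,0.042,-0.26],"angular": [0.04,0,0]}]'

```text
t: 23.8
position: [0.4776, 0.139, 0.1566]
orientation: [[0.001, 1.0, 0.01], [-0.001, 0.01, -1.0], [-1.0, 0.001, 0.001]]
contact_force: [0.1, -0.2, -1.2]
finger_gap: 0.0556
```

```bash
python3 - <<'E'
from ov import *
plan((.5075,.40,.14),-.028)
print(bot.state()['qpos'].round(2))
E
```

```text
off [0.0163, 0.0325, -0.2607] rv [0.0382, 0.0014, -0.001] alt [-3.103, 0.002, 0.002] pos [0.4776, 0.139, 0.1566] gap 0.0556 F [ 0.15 -0.19 -1.16] t 23.8
[ 0.49  0.1  -0.86  1.88  0.08  1.19 -0.39]
```

Request:
servo_tool --moves '[{"offset": [0,0.004,-0.03],"angular": [0.005,0,0]},{"offset": [0,0.008,-0.06],"angular": [0.01,0,0]},{"offset": [0,0.012,-0.09],"angular": [0.015,0,0]},{"offset": [0,0.016,-0.12],"angular": [0.02,0,0]},{"offset": [0,0.019,-0.15],"angular": [0.025,0,0]},{"offset": [0.002,0.023,-0.18],"angular": [0.03,0,0]},{"offset": [0.005,0.026,-0.208],"angular": [0.035,0,0]},{"offset": [0.01,0.029,-0.233],"angular": [0.038,0,0]},{"offset": [0.014,0.031,-0.252],"angular": [0.038,0.001,0]},{"offset": [0.0163,0.0325,-0.2607],"angular": [0.038,0.001,0]}]'

```text
t: 24.63
position: [0.5048, 0.4035, 0.138]
orientation: [[-0.003, 1.0, -0.024], [0.001, -0.024, -1.0], [-1.0, -0.003, -0.001]]
contact_force: [-1.1, 0.2, -1.1]
finger_gap: 0.0555
```

```bash
python3 - <<'E'
from ov import *
plan((.5075,.40,.08),-.028)
print(bot.state()['qpos'].round(2))
r=[]
for c in('top','side'):
    snap(c,c+'14');r.append(ov(c,c+'14',[((.508,.4,.06),33,45)],[(ci(.5075,.40,.092,.05),(0,0,255))],6))
cv2.imwrite('pics/g14.png',np.hstack(r))
E
```

```text
off [0.058, 0.003, 0.0035] rv [0.0044, -0.0009, 0.003] alt [-3.137, -0.005, -0.001] pos [0.5048, 0.4035, 0.138] gap 0.0555 F [-1.09  0.19 -1.12] t 24.63
[-0.06  0.51 -0.87  1.54  0.4   1.28 -1.01]
```

View pics/g14.png

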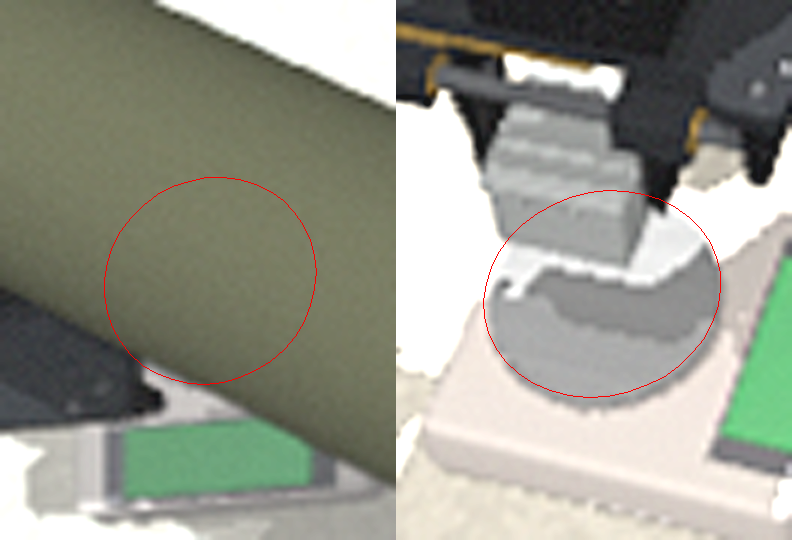

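Request:
servo_tool --moves '[{"offset": [0.003,0.002,0.0015],"angular": [0.004,-0.001,0.003]},{"offset": [0.01,0.003,0.0035],"angular": [0.004,-0.001,0.003]},{"offset": [0.019,0.003,0.0035],"angular": [0.004,-0.001,0.003]},{"offset": [0.029,0.003,0.0035],"angular": [0.004,-0.001,0.003]},{"offset": [0.039,0.003,0.0035],"angular": [0.004,-0.001,0.003]},{"offset": [0.048,0.003,0.0035],"angular": [0.004,-0.001,0.003]},{"offset": [0.055,0.003,0.0035],"angular": [0.004,-0.001,0.003]},{"offset": [0.06,0.003,0.0035],"angular": [0.004,-0.001,0.003]},{"offset": [0.063,0.003,0.0035],"angular": [0.004,-0.001,0.003]},{"offset": [0.0645,0.003,0.0035],"angular": [0.004,-0.001,0.003]}]'

```text
t: 25.57
position: [0.5081, 0.398, 0.0733]
orientation: [[0.0, 1.0, -0.028], [-0.002, -0.028, -1.0], [-1.0, 0.0, 0.002]]
contact_force: [-0.0, 0.1, -1.6]
finger_gap: 0.0555
```

```bash
python3 - <<'E'
from ov import *
plan((.5075,.40,.069),-.028)
E
```

```text
off [0.0043, -0.0006, -0.002] rv [-0.0003, 0.0016, -0.0002] alt [3.141, -0.0, -0.003] pos [0.5081, 0.398, 0.0733] gap 0.0555 F [-0.01  0.1  -1.56] t 25.57
```

Request:
servo_tool --moves '[{"offset": [0.0,-0.0006,-0.001],"angular": [0,0.0016,0]},{"offset": [0.0006,-0.0006,-0.002],"angular": [0,0.0016,0]},{"offset": [0.0014,-0.0006,-0.002],"angular": [0,0.0016,0]},{"offset": [0.0022,-0.0006,-0.002],"angular": [0,0.0016,0]},{"offset": [0.003,-0.0006,-0.002],"angular": [0,0.0016,0]},{"offset": [0.0036,-0.0006,-0.002],"angular": [0,0.0016,0]},{"offset": [0.004,-0.0006,-0.002],"angular": [0,0.0016,0]},{"offset": [0.0044,-0.0006,-0.002],"angular": [0,0.0016,0]},{"offset": [0.0047,-0.0006,-0.002],"angular": [0,0.0016,0]},{"offset": [0.0047,-0.0006,-0.002],"angular": [0,0.0016,0]}]'

```text
t: 26.4
position: [0.5076, 0.3999, 0.0691]
orientation: [[0.0, 1.0, -0.028], [-0.0, -0.028, -1.0], [-1.0, 0.0, 0.0]]
contact_force: [-1.8, -2.3, 3.5]
finger_gap: 0.0558
```

Request:
servo_tool --claw 95 --moves '[{"offset": [0,0,0],"angular": [0,0,0]},{"offset": [0,0,0],"angular": [0,0,0]},{"offset": [0,0,0],"angular": [0,0,0]},{"offset": [0,0,0],"angular": [0,0,0]},{"offset": [0,0,0],"angular": [0,0,0]},{"offset": [-0.003,0,0],"angular": [0,0,0]},{"offset": [-0.01,0,0],"angular": [0,0,0]},{"offset": [-0.025,0,0],"angular": [0,0,0]},{"offset": [-0.045,0,0],"angular": [0,0,0]},{"offset": [-0.07,0,0],"angular": [0,0,0]}]'

```text
t: 27.23
position: [0.5071, 0.3996, 0.1401]
orientation: [[-0.001, 1.0, -0.028], [-0.001, -0.028, -1.0], [-1.0, -0.001, 0.001]]
contact_force: [0.6, 0.8, -0.4]
finger_gap: 0.083
```

```bash
python3 - <<'E'
from ov import *
plan((.5217,-.4287,.14),-.03)
r=[]
for c in('top','side'):
    snap(c,c+'15');r.append(ov(c,c+'15',[((.508,.4,.06),33,45)],[(ci(.5075,.40,.092,.05),(0,0,255))],6))
    for t in ('squaretin_c','case_c','pot_c','roundtin_c'):
        for q in bot.landmark_of(c,t)[:1]:print(c,t,round(q['score'],2),w(c,q['point']).round(4))
cv2.imwrite('pics/g15.png',np.hstack(r))
pt=[cyl(.057,.012,.054),cyl(.06,.046,.054)]
for c in('top','side'):
    m=mask(c,'roundtin_c',(.521,-.427,.03))
    if m is not None:print(c,fit({c:m},pt,(.521,-.427)))
E
```

```text
off [0.0008, 0.0379, 0.8276] rv [0.0018, 0.001, 0.0009] alt [-3.14, -0.001, 0.002] pos [0.5071, 0.3996, 0.1401] gap 0.083 F [ 0.62  0.8  -0.39] t 27.23
top case_c 0.43 [0.436  0.1005 0.029 ]
top pot_c 0.7 [ 0.6614 -0.1597  0.027 ]
top roundtin_c 0.68 [ 0.5208 -0.4299  0.0365]
side squaretin_c 0.76 [0.5078 0.3978 0.0718]
side case_c 0.77 [0.4404 0.1008 0.0221]
side roundtin_c 0.83 [ 0.5179 -0.4241  0.0333]
top (array([ 0.52197567, -0.42835311]), np.float64(0.10256606429697168))
side (array([ 0.52380186, -0.42899534]), np.float64(0.1125146334060787))
```

View pics/g15.png

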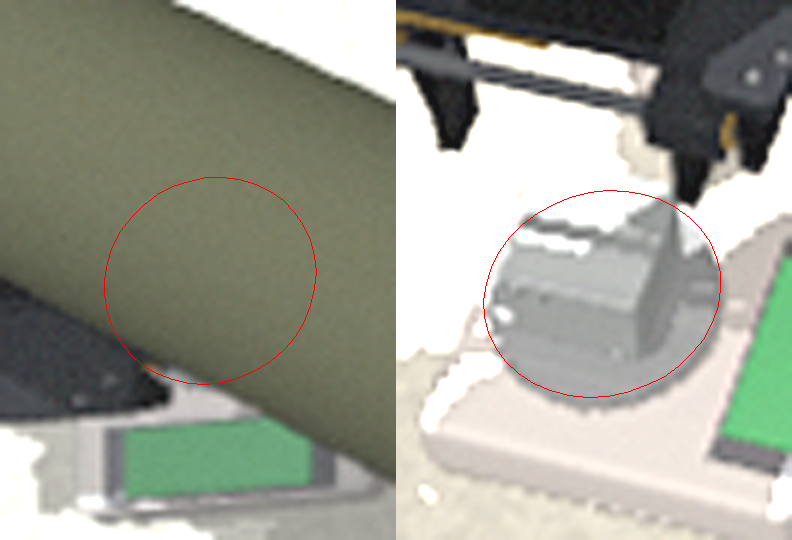

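Request:
servo_tool --claw 100 --moves '[{"offset": [-0.003,0.001,0.012],"angular": [0,0,0]},{"offset": [-0.008,0.002,0.037],"angular": [0,0,0]},{"offset": [-0.012,0.003,0.07],"angular": [0,0,0]},{"offset": [-0.015,0.005,0.105],"angular": [0,0,0]},{"offset": [-0.015,0.006,0.14],"angular": [0,0,0]},{"offset": [-0.015,0.008,0.175],"angular": [0,0,0]},{"offset": [-0.015,0.01,0.21],"angular": [0,0,0]},{"offset": [-0.015,0.011,0.245],"angular": [0,0,0]},{"offset": [-0.015,0.013,0.28],"angular": [0,0,0]},{"offset": [-0.015,0.015,0.315],"angular": [0,0,0]}]'

```text
t: 28.67
position: [0.5131, 0.0828, 0.1538]
orientation: [[-0.0, 1.0, -0.028], [-0.001, -0.028, -1.0], [-1.0, -0.0, 0.001]]
contact_force: [0.8, -0.2, 0.2]
finger_gap: 0.087
```

Request:
servo_tool --moves '[{"offset": [0,0.002,0.035],"angular": [0,0,0]},{"offset": [0,0.003,0.07],"angular": [0,0,0]},{"offset": [0,0.005,0.105],"angular": [0,0,0]},{"offset": [0,0.006,0.14],"angular": [0,0,0]},{"offset": [0,0.008,0.175],"angular": [0,0,0]},{"offset": [0,0.01,0.21],"angular": [0,0,0]},{"offset": [0,0.011,0.245],"angular": [0,0,0]},{"offset": [0,0.013,0.28],"angular": [0,0,0]},{"offset": [0,0.014,0.31],"angular": [0,0,0]},{"offset": [0,0.016,0.335],"angular": [0,0,0]}]'

```text
t: 29.5
position: [0.5188, -0.2556, 0.1538]
orientation: [[-0.001, 1.0, -0.031], [-0.002, -0.031, -1.0], [-1.0, -0.001, 0.002]]
contact_force: [-0.1, 0.2, -0.1]
finger_gap: 0.0867
```

```bash
python3 - <<'E'
from ov import *
plan((.522,-.4285,.11),-.03)
print(bot.state()['qpos'].round(2))
E
```

```text
off [0.0441, 0.0086, 0.1727] rv [-0.0005, 0.0017, 0.001] alt [3.141, 0.002, -0.003] pos [0.5188, -0.2556, 0.1538] gap 0.0867 F [-0.06  0.16 -0.07] t 29.5
[ 0.94  0.27 -0.62  1.71  0.17  1.22  0.25]
```

Request:
servo_tool --moves '[{"offset": [0,0.002,0.03],"angular": [0,0,0]},{"offset": [0,0.004,0.06],"angular": [0,0,0]},{"offset": [0.003,0.005,0.09],"angular": [0,0,0]},{"offset": [0.01,0.006,0.115],"angular": [0,0,0]},{"offset": [0.02,0.007,0.137],"angular": [0,0,0]},{"offset": [0.03,0.008,0.155],"angular": [0,0,0]},{"offset": [0.038,0.0086,0.167],"angular": [0,0.001,0]},{"offset": [0.042,0.0086,0.1715],"angular": [0,0.0017,0]},{"offset": [0.044,0.0086,0.1727],"angular": [0,0.0017,0]},{"offset": [0.044,0.0086,0.1727],"angular": [0,0.0017,0]}]'

```text
t: 30.33
position: [0.5222, -0.4274, 0.1096]
orientation: [[-0.001, 1.0, -0.03], [0.001, -0.03, -1.0], [-1.0, -0.001, -0.001]]
contact_force: [0.6, -0.0, -0.2]
finger_gap: 0.0871
```

```bash
python3 - <<'E'
from ov import *
plan((.522,-.4285,.031),-.03)
print(bot.state()['qpos'].round(2))
r=[]
for c in('side',):
    snap(c,c+'16');r.append(ov(c,c+'16',[((.522,-.4285,.06),50,45)],[],6))
cv2.imwrite('pics/g16.png',np.hstack(r))
E
```

```text
off [0.0786, -0.0001, 0.0012] rv [0.0003, -0.0014, 0.0014] alt [-3.141, -0.002, -0.002] pos [0.5222, -0.4274, 0.1096] gap 0.0871 F [ 0.6  -0.03 -0.2 ] t 30.33
[ 1.03  0.5  -0.52  1.5   0.26  1.21  0.44]
```

View pics/g16.png

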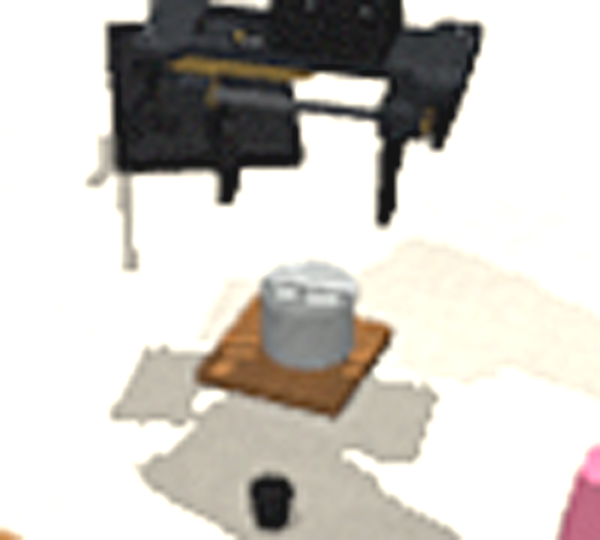

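Request:
servo_tool --moves '[{"offset": [0.003,0,0.0012],"angular": [0,-0.001,0.001]},{"offset": [0.01,0,0.0012],"angular": [0,-0.001,0.001]},{"offset": [0.02,0,0.0012],"angular": [0,-0.001,0.001]},{"offset": [0.033,0,0.0012],"angular": [0,-0.001,0.001]},{"offset": [0.046,0,0.0012],"angular": [0,-0.001,0.001]},{"offset": [0.058,0,0.0012],"angular": [0,-0.001,0.001]},{"offset": [0.068,0,0.0012],"angular": [0,-0.001,0.001]},{"offset": [0.074,0,0.0012],"angular": [0,-0.001,0.001]},{"offset": [0.077,0,0.0012],"angular": [0,-0.001,0.001]},{"offset": [0.0785,0,0.0012],"angular": [0,-0.001,0.001]}]'

```text
t: 31.22
position: [0.5225, -0.4279, 0.031]
orientation: [[-0.0, 1.0, -0.029], [0.001, -0.029, -1.0], [-1.0, -0.0, -0.001]]
contact_force: [0.3, 0.6, 0.3]
finger_gap: 0.0867
```

Request:
servo_tool --claw 0 --newtons 30 --moves '[{"offset": [0,0,0],"angular": [0,0,0]},{"offset": [0,0,0],"angular": [0,0,0]},{"offset": [0,0,0],"angular": [0,0,0]},{"offset": [0,0,0],"angular": [0,0,0]},{"offset": [0,0,0],"angular": [0,0,0]},{"offset": [0,0,0],"angular": [0,0,0]},{"offset": [0,0,0],"angular": [0,0,0]},{"offset": [0,0,0],"angular": [0,0,0]},{"offset": [0,0,0],"angular": [0,0,0]},{"offset": [0,0,0],"angular": [0,0,0]}]'

```text
t: 32.05
position: [0.5223, -0.4282, 0.0315]
orientation: [[-0.0, 1.0, -0.029], [0.0, -0.029, -1.0], [-1.0, -0.0, -0.0]]
contact_force: [-2.2, 0.6, 4.4]
finger_gap: 0.0591
```

Request:
servo_tool --moves '[{"offset": [-0.002,0,0],"angular": [0,0,0]},{"offset": [-0.007,0,0],"angular": [0,0,0]},{"offset": [-0.015,0,0],"angular": [0,0,0]},{"offset": [-0.03,0,0],"angular": [0,0,0]},{"offset": [-0.05,0,0],"angular": [0,0,0]},{"offset": [-0.07,0,0],"angular": [0,0,0]},{"offset": [-0.09,0,0],"angular": [0,0,0]},{"offset": [-0.11,0,0],"angular": [0,0,0]},{"offset": [-0.125,0,0],"angular": [0,0,0]},{"offset": [-0.135,0,0],"angular": [0,0,0]}]'

```text
t: 32.88
position: [0.5236, -0.4286, 0.1702]
orientation: [[0.003, 1.0, -0.029], [-0.002, -0.029, -1.0], [-1.0, 0.003, 0.002]]
contact_force: [0.7, -0.1, -0.9]
finger_gap: 0.0587
```

```bash
python3 - <<'E'
from ov import *
plan((.649,.156,.17),-.17)
print(bot.state()['qpos'].round(2))
# refine plate: corners from t1/s1
for c,n in(('top','t1'),('side','s1')):
    im=cv2.imread(f'pics/{n}.png').astype(int)
    u=proj(c,(.65,.156,.072)).astype(int)
    col=im[u[1]-3:u[1]+4,u[0]-3:u[0]+4].reshape(-1,3).mean(0)
    m=(np.abs(im-col).sum(2)<(25)).astype(np.uint8)
    k,l,s,ce=cv2.connectedComponentsWithStats(m);L=l[u[1],u[0]]
    cs=cv2.findContours((l==L).astype(np.uint8),0,2)[0];q=max(cs,key=cv2.contourArea)
    print(c,col,s[L],[ray(c,p,.072)[:2].round(4).tolist() for p in cv2.boxPoints(cv2.minAreaRect(q))],'cent',ray(c,ce[L],.072).round(4))
c='side';snap(c,c+'17');cv2.imwrite('pics/g17.png',ov(c,c+'17',[((.522,-.4285,.08),50,45)],[],6))
E
```

```text
off [-0.0008, 0.1085, -0.5879] rv [0.1413, 0.0021, -0.0032] alt [-3.0, 0.005, 0.003] pos [0.5236, -0.4286, 0.1702] gap 0.0587 F [ 0.73 -0.06 -0.93] t 32.88
[ 1.04  0.45 -0.53  1.44  0.23  1.31  0.46]
top [121.93877551 125.89795918 127.97959184] [     0      0    512    384 130260] [[1.1193, 0.6305], [0.953, -0.8069], [-0.046, -0.5684], [0.0897, 0.6276]] cent [ 0.4717 -0.0081  0.072 ]
side [140.75510204 149.7755102  157.95918367] [   57    58   455   326 53002] [[1.4554, -0.5943], [-0.4063, -1.0087], [-0.1667, 0.4387], [0.7126, 0.6454]] cent [0.2838 0.1936 0.072 ]
```

View pics/g17.png

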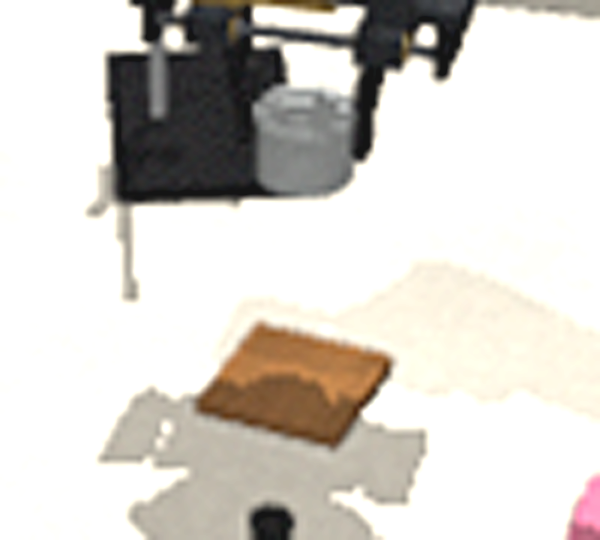

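Request:
servo_tool --moves '[{"offset": [0,0.001,-0.008],"angular": [0,0,0]},{"offset": [0,0.005,-0.026],"angular": [0.005,0,0]},{"offset": [0,0.009,-0.05],"angular": [0.01,0,0]},{"offset": [0,0.015,-0.08],"angular": [0.015,0,0]},{"offset": [0,0.02,-0.11],"angular": [0.025,0,0]},{"offset": [0,0.026,-0.14],"angular": [0.03,0,0]},{"offset": [0,0.032,-0.172],"angular": [0.04,0,0]},{"offset": [0,0.038,-0.204],"angular": [0.05,0,0]},{"offset": [0,0.044,-0.236],"angular": [0.06,0,0]},{"offset": [0,0.05,-0.268],"angular": [0.065,0,0]}]'

```text
t: 33.77
position: [0.5813, -0.1601, 0.1699]
orientation: [[0.003, 0.996, -0.094], [-0.003, -0.094, -0.996], [-1.0, 0.003, 0.003]]
contact_force: [-0.0, 0.2, -1.4]
finger_gap: 0.059
```

```bash
python3 - <<'E'
from ov import *
plan((.6495,.156,.15),-.17)
print(bot.state()['qpos'].round(2))
E
```

```text
off [0.0191, 0.0383, -0.3212] rv [0.0761, 0.0028, -0.0034] alt [-3.065, 0.005, 0.004] pos [0.5813, -0.1601, 0.1699] gap 0.059 F [-0.03  0.21 -1.38] t 33.77
[ 0.76  0.31 -0.65  1.63  0.2   1.26 -0.02]
```

Request:
servo_tool --moves '[{"offset": [0,0.004,-0.032],"angular": [0.008,0,0]},{"offset": [0,0.008,-0.066],"angular": [0.016,0,0]},{"offset": [0,0.012,-0.102],"angular": [0.025,0,0]},{"offset": [0,0.016,-0.138],"angular": [0.034,0,0]},{"offset": [0,0.021,-0.174],"angular": [0.043,0,0]},{"offset": [0,0.025,-0.21],"angular": [0.052,0,0]},{"offset": [0,0.029,-0.244],"angular": [0.06,0.001,-0.001]},{"offset": [0.003,0.033,-0.275],"angular": [0.07,0.002,-0.002]},{"offset": [0.008,0.036,-0.3],"angular": [0.076,0.002,-0.003]},{"offset": [0.014,0.0378,-0.316],"angular": [0.076,0.003,-0.003]}]'

```text
t: 34.6
position: [0.6473, 0.1562, 0.1544]
orientation: [[-0.001, 0.986, -0.165], [0.003, -0.165, -0.986], [-1.0, -0.001, -0.002]]
contact_force: [0.1, 0.4, -0.7]
finger_gap: 0.0593
```

Request:
servo_tool --moves '[{"offset": [0,0,0],"angular": [0,0,0]},{"offset": [0,0,0],"angular": [0,0,0]},{"offset": [0,0,0],"angular": [0,0,0]},{"offset": [0,0,0],"angular": [0,0,0]},{"offset": [0,0,0],"angular": [0,0,0]},{"offset": [0,0,0],"angular": [0,0,0]},{"offset": [0,0,0],"angular": [0,0,0]},{"offset": [0,0,0],"angular": [0,0,0]},{"offset": [0,0,0],"angular": [0,0,0]},{"offset": [0,0,0],"angular": [0,0,0]}]'

```text
t: 35.43
position: [0.6473, 0.1561, 0.1545]
orientation: [[-0.001, 0.986, -0.165], [0.003, -0.165, -0.986], [-1.0, -0.001, -0.003]]
contact_force: [-1.0, 0.1, -0.8]
finger_gap: 0.059
```

```bash
python3 - <<'E'
from ov import *
plan((.6495,.156,.0965),-.17)
print(bot.state()['qpos'].round(2))
r=[]
for c in('top','side'):
    snap(c,c+'18');r.append(ov(c,c+'18',[((.65,.156,.1),33,45)],[(sq(.6495,.156,-.17,.11,.11,.072),(0,0,255))],6))
cv2.imwrite('pics/g18.png',np.hstack(r))
E
```

```text
off [0.058, 0.0022, -0.0001] rv [0.0045, -0.0025, 0.001] alt [-3.137, -0.002, -0.004] pos [0.6473, 0.1561, 0.1545] gap 0.059 F [-1.03  0.12 -0.85] t 35.43
[ 0.26  0.49 -0.72  1.47  0.33  1.3  -0.66]
```

View pics/g18.png

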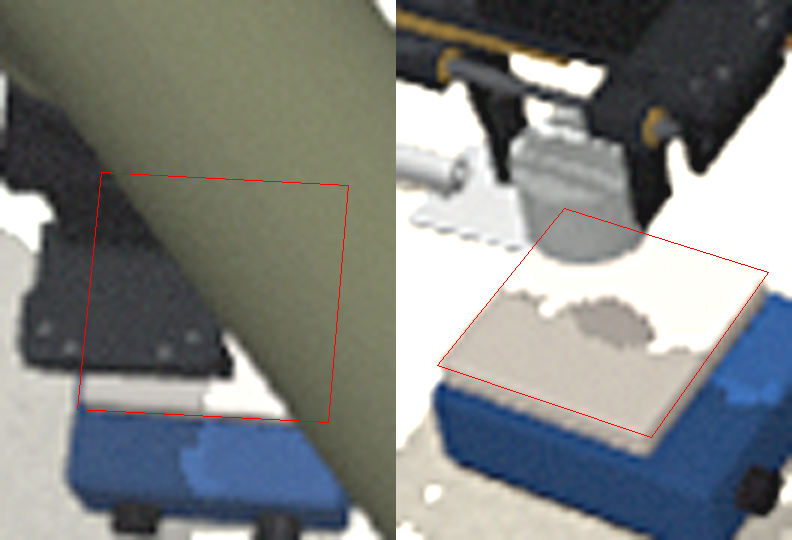

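Request:
servo_tool --moves '[{"offset": [0.003,0.001,0],"angular": [0.004,-0.002,0.001]},{"offset": [0.009,0.0022,0],"angular": [0.004,-0.002,0.001]},{"offset": [0.017,0.0022,0],"angular": [0.004,-0.002,0.001]},{"offset": [0.026,0.0022,0],"angular": [0.004,-0.002,0.001]},{"offset": [0.035,0.0022,0],"angular": [0.004,-0.002,0.001]},{"offset": [0.043,0.0022,0],"angular": [0.004,-0.002,0.001]},{"offset": [0.05,0.0022,0],"angular": [0.004,-0.002,0.001]},{"offset": [0.055,0.0022,0],"angular": [0.004,-0.002,0.001]},{"offset": [0.057,0.0022,0],"angular": [0.004,-0.002,0.001]},{"offset": [0.058,0.0022,0],"angular": [0.004,-0.002,0.001]}]'

```text
t: 36.37
position: [0.6493, 0.156, 0.0959]
orientation: [[-0.001, 0.986, -0.168], [0.001, -0.168, -0.986], [-1.0, -0.001, -0.0]]
contact_force: [0.7, 0.3, -1.9]
finger_gap: 0.0588
```

```bash
python3 - <<'E'
from ov import *
plan((.6495,.156,.0915),-.17)
E
```

```text
off [0.0044, 0.0002, -0.0] rv [0.0007, -0.0004, 0.0006] alt [-3.141, -0.001, -0.001] pos [0.6493, 0.156, 0.0959] gap 0.0588 F [ 0.73  0.29 -1.88] t 36.37
```

Request:
servo_tool --moves '[{"offset": [0.0006,0,0],"angular": [0,0,0]},{"offset": [0.0013,0,0],"angular": [0,0,0]},{"offset": [0.002,0,0],"angular": [0,0,0]},{"offset": [0.0027,0,0],"angular": [0,0,0]},{"offset": [0.0034,0,0],"angular": [0,0,0]},{"offset": [0.0038,0,0],"angular": [0,0,0]},{"offset": [0.0042,0,0],"angular": [0,0,0]},{"offset": [0.0045,0,0],"angular": [0,0,0]},{"offset": [0.0048,0,0],"angular": [0,0,0]},{"offset": [0.0048,0,0],"angular": [0,0,0]}]'

```text
t: 37.2
position: [0.6493, 0.156, 0.0915]
orientation: [[-0.0, 0.986, -0.169], [0.0, -0.169, -0.986], [-1.0, -0.0, -0.0]]
contact_force: [-0.1, -0.4, 1.2]
finger_gap: 0.0589
```

Request:
servo_tool --moves '[{"offset": [0.0002,0,0],"angular": [0,0,0]},{"offset": [0.0004,0,0],"angular": [0,0,0]},{"offset": [0.0006,0,0],"angular": [0,0,0]},{"offset": [0.0006,0,0],"angular": [0,0,0]},{"offset": [0.0006,0,0],"angular": [0,0,0]},{"offset": [0.0006,0,0],"angular": [0,0,0]},{"offset": [0.0006,0,0],"angular": [0,0,0]},{"offset": [0.0006,0,0],"angular": [0,0,0]},{"offset": [0.0006,0,0],"angular": [0,0,0]},{"offset": [0.0006,0,0],"angular": [0,0,0]}]'

```text
t: 38.03
position: [0.6494, 0.1559, 0.0915]
orientation: [[-0.0, 0.986, -0.169], [0.0, -0.169, -0.986], [-1.0, -0.0, -0.0]]
contact_force: [-1.7, -0.5, 4.9]
finger_gap: 0.0587
```

Request:
servo_tool --claw 98 --moves '[{"offset": [0,0,0],"angular": [0,0,0]},{"offset": [0,0,0],"angular": [0,0,0]},{"offset": [0,0,0],"angular": [0,0,0]},{"offset": [0,0,0],"angular": [0,0,0]},{"offset": [0,0,0],"angular": [0,0,0]},{"offset": [-0.003,0,0],"angular": [0,0,0]},{"offset": [-0.01,0,0],"angular": [0,0,0]},{"offset": [-0.025,0,0],"angular": [0,0,0]},{"offset": [-0.045,0,0],"angular": [0,0,0]},{"offset": [-0.07,0,0],"angular": [0,0,0]}]'

```text
t: 38.87
position: [0.6488, 0.1559, 0.1624]
orientation: [[-0.002, 0.986, -0.168], [0.0, -0.168, -0.986], [-1.0, -0.002, 0.0]]
contact_force: [-0.0, 0.1, 0.0]
finger_gap: 0.0852
```

Request:
servo_tool --moves '[{"offset": [-0.03,0,0.005],"angular": [0,0,0]},{"offset": [-0.06,0,0.025],"angular": [0,0,0]},{"offset": [-0.08,0.0,0.055],"angular": [0,0,0]},{"offset": [-0.09,0,0.085],"angular": [0,0,0]},{"offset": [-0.09,0,0.12],"angular": [0,0,0]},{"offset": [-0.09,0,0.155],"angular": [0,0,0]},{"offset": [-0.09,0,0.19],"angular": [0,0,0]},{"offset": [-0.09,0,0.225],"angular": [0,0,0]},{"offset": [-0.09,0,0.26],"angular": [0,0,0]},{"offset": [-0.09,0,0.29],"angular": [0,0,0]}]'

```text
t: 39.7
position: [0.5998, -0.1327, 0.2544]
orientation: [[0.0, 0.985, -0.17], [-0.002, -0.17, -0.985], [-1.0, 0.001, 0.001]]
contact_force: [0.3, 0.5, -0.7]
finger_gap: 0.0853
```

Request:
servo_tool --moves '[{"offset": [0,0,0.03],"angular": [0,0,0]},{"offset": [0,0,0.06],"angular": [0,0,0]},{"offset": [0,0,0.09],"angular": [0,0,0]},{"offset": [0,0,0.12],"angular": [0,0,0]},{"offset": [0,0,0.15],"angular": [0,0,0]},{"offset": [0,0,0.18],"angular": [0,0,0]},{"offset": [0,0,0.2],"angular": [0,0,0]},{"offset": [0,0,0.215],"angular": [0,0,0]},{"offset": [0,0,0.22],"angular": [0,0,0]},{"offset": [0,0,0.22],"angular": [0,0,0]}]'

```text
t: 40.53
position: [0.5622, -0.3504, 0.2553]
orientation: [[0.001, 0.985, -0.171], [-0.002, -0.171, -0.985], [-1.0, 0.001, 0.002]]
contact_force: [0.5, 0.1, 0.4]
finger_gap: 0.0854
```

```bash
python3 - <<'E'
from ov import *
print(bot.state()['qpos'].round(2))
S={'roundtin_c':(.6495,.156,.093),'squaretin_c':(.5075,.4,.071),'pot_c':(.661,-.164,.028),'case_c':(.4405,.1015,.024)}
for c in('top','side'):
    im=snap(c,c+'19')
    for t in list(S)+['amberjar_c','mortar_c']:
        for q in bot.landmark_of(c,t)[:1]:print(c,t,round(q['score'],2),w(c,q['point']).round(4))
    D=[(ci(.6495,.156,.06,.114),(0,0,255)),(sq(.5075,.4,-.028,.056,.056,.092),(0,0,255)),(ci(.5075,.4,.092,.05),(255,0,0)),(ci(.661,-.164,.056,.015),(255,0,0)),(ci(.661,-.164,.04,.056),(0,0,255)),(sq(.4405,.1015,.07,.048,.034,.044),(0,0,255)),(sq(.4405,.1015,.07,.132,.142,.004),(255,0,0)),(sq(.6495,.156,-.17,.11,.11,.072),(255,0,0))]
    A=ov(c,c+'19',[(S['roundtin_c'],33,36),(S['squaretin_c'],33,36)],D,6)
    B=ov(c,c+'19',[(S['pot_c'],33,36),(S['case_c'],33,36)],D,6)
    cv2.imwrite(f'pics/f{c}.png',cv2.resize(np.vstack([A,B]),(550,600)))
    cv2.imwrite(f'pics/ff{c}.png',cv2.resize(im,(800,600)))
E
```

```text
[ 0.92  0.38 -0.55  1.35  0.2   1.46  0.21]
top roundtin_c 0.9 [0.648  0.1537 0.0943]
top squaretin_c 0.92 [0.5114 0.3992 0.068 ]
top pot_c 0.7 [ 0.6606 -0.159   0.0301]
top case_c 0.54 [0.4376 0.099  0.0275]
top amberjar_c 0.68 [ 0.549  -0.0089  0.0389]
top mortar_c 0.77 [0.5087 0.2762 0.0245]
side roundtin_c 0.73 [0.6467 0.1583 0.0961]
side squaretin_c 0.56 [0.5069 0.3975 0.0716]
side pot_c 0.55 [ 0.6596 -0.1623  0.0236]
side case_c 0.74 [0.4405 0.0993 0.0221]
side amberjar_c 0.75 [ 0.546  -0.0136  0.03  ]
side mortar_c 0.87 [0.5075 0.2808 0.0199]
```

View pics/ftop.png

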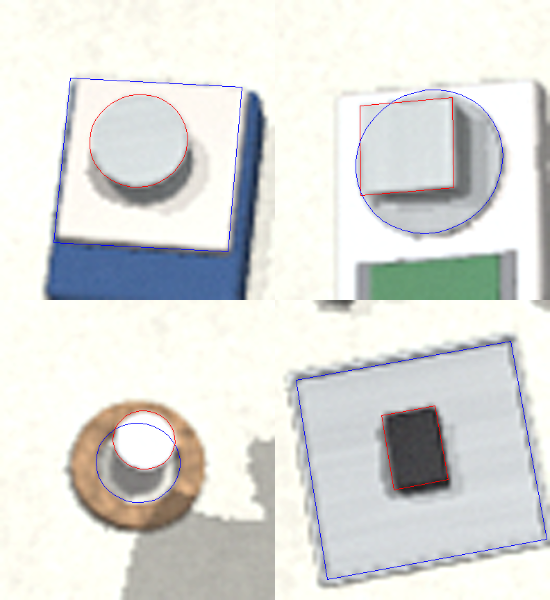

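View pics/fside.png

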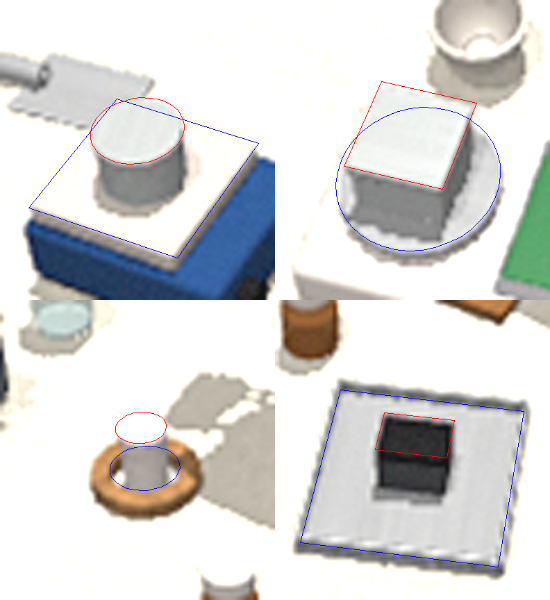

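View pics/fftop.png

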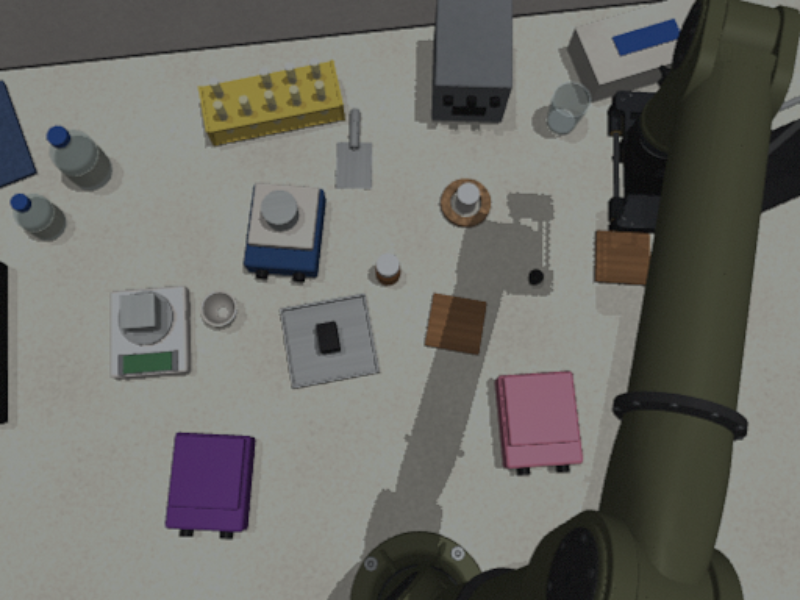

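```bash
python3 - <<'E'
from station import bot
print(bot.state()['joint_vel'].round(3)); print(bot.finish_job())
E
```

```text
[ 0.001  0.001 -0.    -0.002  0.     0.002  0.   ]
the job is handed in; nothing more can be done
None
```

I took both stacks apart, set all four containers at their stations, and handed the job in at about 41 s of the 115 s allowed.

| Container | Where it stands | Placed at (x, y), m |
|---|---|---|
| Wide round tin | White plate of the blue hotplate | (0.649, 0.156) |
| Square tin | Balance pan | (0.508, 0.400) |
| White pot | Hole of the cork ring | (0.661, -0.164) |
| Dark case | Floor of the steel tray | (0.441, 0.102) |

- **Set-downs:** I lowered each container in small steps until the wrist read light contact, about 3.5 to 6 N. I then opened the fingers and lifted straight up.
- **Last pictures:** Both cameras show all four upright and close to the middle of their stations. The network positions agree with the placed points to about 5 mm, which is close to the networks' own accuracy of about 4 mm.
- **Bystanders:** The amber jar and mortar bowl read within about 4 mm of where they were first found, so I take them as unmoved. The purple and pink look-alikes of the hotplate were not touched.
- **At hand-in:** The arm was still, at about z = 0.255 m, touching nothing.
- **Disagreements:** Early in the work, the round-tin and square-tin networks sometimes named the wrong thing, such as the case or the mortar. I discarded those against the pictures. No check failed at the end.

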